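# Fetch a lost valve from under the meter stand with a reacher and pack the two-tier kit box

## Robot

A 7-joint arm with a two-finger parallel gripper is mounted at the origin on a cart in front of the work surface, level with it; the furniture and walls round the work are solid. World frame = base frame: x ahead of the robot, y to its left, z up, the work surface at z = 0. Lengths are in m, angles in rad, forces in N, time in s.
With the tool pointing down it reaches from about 0.425 to 0.875 m from the base axis. Payload 4.7 kg.
Tool frame: the origin (TCP) lies at the very end of the fingers, on their centre line; the grasp point (between the pads) lies 19 mm behind it; z points along the fingers, y is the line along which they close (so a half turn about z gives the same grasp; the last joint's range is limited). The gripper opens to 87 mm and grips with 3 to 60 N. Pads are 19 mm wide; open, the fingers measure 117 mm over their backs; the gripper's body (75 mm by 190 mm) begins 51 mm behind the grasp point.
Start: joints at [1.2, 0.321, -0.07, 1.45, 0.023, 1.371, -0.057], TCP at [0.244, -0.602, 0.223] pointing down, gripper open.
Joint ranges: [-2.86, 2.86], [-0.3, 2.09], [-1.38, 1.24], [0.06, 2.45], [-1.56, 4.7], [0.09, 2.05], [-2.69, 2.69]. Speed limits (rad/s): [2.57, 2.57, 3.14, 3.14, 3.14, 3.14, 3.14].

## Interface

Orientations are given as a rotation vector (axis times angle).
In Python, from bench import ctrl, vision gives the robot as it stands.
- The arm moves only by the tool jog_arm, never from a script. Its argument "increments" is a list of rows, each an object of numbers: "tx", "ty", "tz": the shift along the tool's x, y, z in mm; "wx", "wy", "wz": the turn, a rotation vector about the tool's x, y, z in rad; "gripper": the opening, from 0 (shut) to 1 (fully open). In form: [{"tx": .., "ty": .., "tz": .., "wx": .., "wy": .., "wz": .., "gripper": ..}, ...]. A call has exactly 5 rows; each row is the pose to reach, as a shift and turn from the pose commanded when the call began, along the tool's axes at that moment; what a row does not reach only later rows make up. A row lasts 1/12 s, in which the tool goes at most 41.7 mm and 7.16 degrees, less where a joint would pass 70% of its speed; a pose out of reach is approached as far as the arm can. A call with a gripper value outside its range is refused whole. The fingers move at their own pace and stop on an object; "grip_force" is the grip in N (left out, the last holds). Time passes only in rows, so rows that repeat a pose let the fingers close, or fill a call up. It gives the time, the measured TCP pose, the force, the opening and the grip force at its end, in the units of the state.
- ctrl.get_state(): the state, without advancing time (a new reading comes with each control period).
- vision.get_image(name): name is "side" or "top"; returns a dict with "color" (480x640x3 uint8, blue, green, red), "fx", "fy", "cx", "cy" (pixels), "extrinsics" (4x4, takes a point from world to camera coordinates). Camera axes: x right, y down, z forward; pixel columns grow to the right and rows downward; lengths in m; the calibration is good to about 2 mm. A picture is of the moment at which its call begins. There is no depth.
- ctrl.close_job(): hands the job in; it is judged then, once.
Trained networks look in the newest picture that a camera, given by its name, has taken for a name from the list of things; names that differ only in an ending like _2 or _b are one class to them, and where a whole thing is asked for, a point or a joint stands for the part that bears it (a point fixed in the world has none). Each returns a list of dicts, best first, with "conf" (0 to 1); they miss things now and then, are a little off and sometimes report something else, mostly with a low value. They report only what shows in the picture. A call takes as long as a camera call. They do not tell look-alikes from the thing itself.
- vision.spot_in(camera, thing): "bbox" ([left, top, right, bottom] in pixels, round what is visible of it).
The state is a dict: "time": time; "joint_positions": joint angles; "qd": joint speeds; "joint_torque": joint torques, N m; "position": TCP position; "tool_rot": TCP orientation; "ft_force": force on the tool from outside, world axes, zero at the start; "torque": the same for the moment, N m; "grip_width": opening from 0.0 (shut) to 1.0 (fully open); "grip_force": force on a finger pad.
Only numpy, scipy, OpenCV 4.12 (cv2) and the standard library are available. Lean on these libraries where they do the work, as an engineer would, in place of code of your own. Each camera call takes 0.05 s, during which the arm holds its last target. There are 200 camera calls.

## Task

A brass valve has got lost under the low meter stand where no hand fits: take the reacher by its upright grip, squeeze its trigger to close its jaws on the valve, draw it right out from under the stand in the jaws, let go of it and stand the reacher down upright on the bench clear of the stand. Then swing the kit box's top tray up and back until it stays open, pack the valve and every other spare lying loose on the bench in front of the red tool case (a second valve, a flange and a tape roll, whichever are there) into the compartment underneath, and only then swing the tray back down fully shut. Leave the meter and the oil bottle as they stand and never poke the fingers under the stand.

Things in the scene. Friction and masses are not known exactly. Their poses are not given: they have to be found in the camera images.
- stand: Low dark steel instrument stand, fixed, 130 mm deep (x) x 174 mm wide (y) x 78 mm high: a 12 mm top on two side plates; the gap under it is 66 mm high and 154 mm wide inside, open at the front (-x) and back. Origin: centre of its footprint on the bench; its own x points to the back, so the front edge of the top is at x = -65 mm.
- reacher: Bench reacher (about 290 g) standing upright on a black foot 100 x 56 x 12 mm. Origin: underside of the foot, below the upright grip; x points along the tube to the jaws, z up. The grip rises to z = 136 mm, is 30 mm deep in x, and has a fixed half on the -y side and the black trigger on the +y side. The tube (z 28 mm) ends in a head at x = 157 mm; all ahead of x = 25 mm is below z = 37 mm.
- reacher_grip (a point): Middle of the grip, 95 mm above the underside: take it here from above, fingers closing along the reacher's y. Outer faces: fixed half y = -25 mm, trigger y = +25 mm (z 57 to 127 mm): 50 mm across at rest, 36 mm at the trigger's stop. Squeezing it 2 mm is enough to carry the tool. The fixed half does not give, so the tool shifts sideways (+y) by half the squeeze.
- reacher_mouth (a point): Middle between the pads of the reacher's jaws: 205 mm ahead of the reacher's origin, 18 mm above its underside. The pads are 34 mm long, 26 mm tall (z 5 to 31 mm); open, they are about 70 mm apart there and 101 mm over their outsides at the tips; fully squeezed about 10 mm apart.
- jaw_left: The reacher's jaw on its +y side. Origin: its pivot, 148 mm ahead of the reacher's origin.
- jaw_right: The reacher's jaw on its -y side. Origin: its pivot.
- trigger (a joint): How far the reacher's trigger is squeezed: 0 at rest, 0.014 m at its stop. It is sprung, 8 N to start and 12 N at the stop; let go, it returns and the jaws open. The jaws meet a valve body across its 26 mm at about 0.0105; further squeeze (30 to 50 N on the grip) presses the jaws on it.
- valve_lost: Brass valve with a red lever, 26 x 77 x 44 mm, 220 g: the one that lies under the stand, its length roughly along the stand's x. Origin: on the underside. Its square body, the part to grip, is 26 mm wide in its x, 26 mm high, and runs from y = -12 to +24 mm; the stubs and lever are beyond that.
- valve_spare: A second, equal valve on the bench in front of the red tool case (may be absent). Same frame. The tool case is fixed, 101 mm high, its front face at x = 0.522 m and its right-hand side at y = -0.067 m from the robot base.
- flange: Brass flange, 58 mm across, 28 mm high, on the bench in front of the red tool case (may be absent). Origin: centre of the underside. Grip it across its 58 mm disc or, higher up, its hub.
- tape_roll: Roll of black tape, 57 x 54 x 19 mm, lying flat in front of the red tool case (may be absent). Origin: about the centre of its underside.
- kit_box: Grey steel two-tier kit box, fixed, 152 mm (x) x 222 mm (y) x 54 mm high, walls and floor 5 mm, compartment 142 x 212 mm. Origin: centre of the underside; x away from the robot. When shut, the top tray (140 x 212 x 26 mm) covers it, underside at z = 58 mm.
- tray_arm (a joint): Angle of the arms that carry the top tray: 0 shut, 2.094 rad open at the stop. The tray stays level and goes round an arc of radius 105 mm in the box's x-z plane: it rises 52 mm, then comes down 182 mm farther back (box +x) at the same height. Damped (0.3 N m s); its weight (about 4 N at the handle) keeps it at either end.
- tray_handle (a point): Middle of the tray's handle, a level black bar 12 mm wide (box x), 100 mm long (box y) and 14 mm high on two end posts; shut, it is 120 mm above the bench and 45 mm in front of the box's centre. The bar's underside is 29 mm above the tray's rim.
- meter: Yellow and black multimeter lying on the stand, 145 x 75 x 43 mm; leave it. Origin: underside centre.
- oil: Small amber oil bottle, 43 x 41 x 127 mm, standing behind the tool case; leave it. Origin: underside centre.
There are look-alikes about, which are no part of the job. Leave any turquoise look-alike of the flange alone.

How it is judged:
By the outcome, as a careful person would: the job done as asked, in the order asked, and still so for the second after the job is handed in, with the robot touching nothing.
Of valve_spare, flange, tape_roll only 1 to 3 are there at a start; the rules pass over those that are not, and their reading is None.
At some moment in a run one of flange, tape_roll may be knocked a few centimetres aside while the robot is not near it.
Once in a run the grip may slacken for a moment while it holds something.
It also fails if it takes over 210 s, if anything falls off the work surface, if the arm or the gripper's body presses on something with over 40 N, if the wrist force passes 120 N, or if a joint passes its speed limit or range.

## Working session

There is one attempt and no reset: what is moved stays moved. The work goes in short steps, Python scripts to look and compute and a tool call to move; the robot and the scene stay as the last step left them, time stands still between calls to the robot, and variables do not carry over. Pictures are saved under pics/ and viewed, at most 14 in all, crops included, and the job is handed in when it is done.

Besides the shell and the picture viewer there is one more tool, called after "Emit:" as name(argument=value, ...), one argument or row to a line, values as JSON. jog_arm: Moves the arm, as the interface text tells. Its arguments: {"type":"object","properties":{"increments":{"type":"array"},"grip_force":{"type":"number"}},"required":["increments"]}

```bash
ls; mkdir -p pics; cat > h.py <<'E'
import numpy as np, cv2
from scipy.spatial.transform import Rotation as R
from bench import ctrl, vision
def cam(n):
    return vision.get_image(n)
def ray(im,u,v):
    E=np.array(im["extrinsics"]);Rt=E[:3,:3];t=E[:3,3]
    d=Rt.T@np.array([(u-im["cx"])/im["fx"],(v-im["cy"])/im["fy"],1]);return -Rt.T@t,d
def atz(im,u,v,z):
    c,d=ray(im,u,v);return c+d*(z-c[2])/d[2]
def proj(im,p):
    E=np.array(im["extrinsics"]);q=E[:3,:3]@np.array(p)+E[:3,3]
    return np.array([im["fx"]*q[0]/q[2]+im["cx"],im["fy"]*q[1]/q[2]+im["cy"]])
def tri(l):
    A=np.zeros((3,3));b=np.zeros(3)
    for im,u,v in l:
        c,d=ray(im,u,v);d/=np.linalg.norm(d);P=np.eye(3)-np.outer(d,d);A+=P;b+=P@c
    return np.linalg.solve(A,b)
E
python3 - <<'E'
from h import *
np.set_printoptions(precision=4,suppress=True)
for n in("top","side"):
    im=cam(n);cv2.imwrite(f"pics/{n}0.png",im["color"])
    print(n,im["fx"],im["cx"],im["cy"]);print(np.array(im["extrinsics"]))
    for t in "stand reacher reacher_grip reacher_mouth jaw_left jaw_right valve_lost valve_spare flange tape_roll kit_box tray_handle meter oil".split():
        print(t,[([round(x) for x in d["bbox"]],round(d["conf"],2)) for d in vision.spot_in(n,t)][:4])
print(ctrl.get_state())
E
```

```text
pics
top 599.0481583515298 312.9189365199329 239.76377528440526
[[ 0.0206 -0.9997  0.0143 -0.1397]
 [-0.9885 -0.0225 -0.1496  0.569 ]
 [ 0.1498 -0.011  -0.9886  1.3705]
 [ 0.      0.      0.      1.    ]]
stand [([300, 126, 372, 188], 0.82)]
reacher [([302, 204, 343, 316], 0.79)]
reacher_grip [([306, 205, 342, 317], 0.91)]
reacher_mouth [([302, 205, 346, 316], 0.77), ([391, 261, 496, 335], 0.37)]
jaw_left []
jaw_right []
valve_lost [([169, 292, 193, 314], 0.59), ([306, 204, 340, 320], 0.32)]
valve_spare []
flange [([350, 302, 376, 326], 0.84), ([245, 291, 270, 314], 0.76), ([334, 208, 344, 229], 0.15)]
tape_roll [([171, 291, 195, 315], 0.72)]
kit_box [([387, 248, 496, 338], 0.92)]
tray_handle [([396, 272, 493, 340], 0.6)]
meter [([305, 139, 371, 179], 0.89), ([389, 259, 495, 337], 0.2)]
oil [([249, 149, 265, 171], 0.53)]
side 571.8384817062405 330.479670436529 237.02081056475257
[[ 0.8684 -0.4955 -0.0194 -0.5613]
 [-0.2259 -0.3605 -0.905   0.1791]
 [ 0.4414  0.7903 -0.425   1.2716]
 [ 0.      0.      0.      1.    ]]
stand [([366, 225, 451, 281], 0.79)]
reacher [([270, 251, 375, 302]
[... 355 characters left out ...]
, 237, 250], 0.56)]
kit_box [([283, 298, 436, 406], 0.67)]
tray_handle [([284, 301, 406, 375], 0.9)]
meter [([377, 213, 427, 252], 0.98)]
oil [([356, 203, 373, 241], 0.83)]
{'time': 1.5, 'joint_positions': array([ 1.2001,  0.321 , -0.0701,  1.4505,  0.0226,  1.3708, -0.0569]), 'qd': array([ 0.0005,  0.0014, -0.0008,  0.0016, -0.0025, -0.0014, -0.0007]), 'joint_torque': array([ -0.    , -49.1093,  -0.4033, -31.2764,  -0.0638,   0.0337,
         0.    ]), 'position': array([ 0.244 , -0.6025,  0.2226]), 'tool_rot': array([ 3.0836,  0.6007, -0.0001]), 'ft_force': array([ 0.3318, -0.468 , -0.1295]), 'torque': array([ 0.0336, -0.0104, -0.0748]), 'grip_force': 0.0, 'grip_width': 1.0024643856591986}
```

```bash
python3 - <<'E'
import cv2
t=cv2.imread("pics/top0.png");s=cv2.imread("pics/side0.png")
cv2.imwrite("pics/t0c.png",cv2.resize(t[120:350,140:510],(796,495),interpolation=cv2.INTER_CUBIC))
cv2.imwrite("pics/s0c.png",cv2.resize(s[190:420,190:500],(800,594),interpolation=cv2.INTER_CUBIC))
E
```

```text
(no output)
```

View pics/t0c.png

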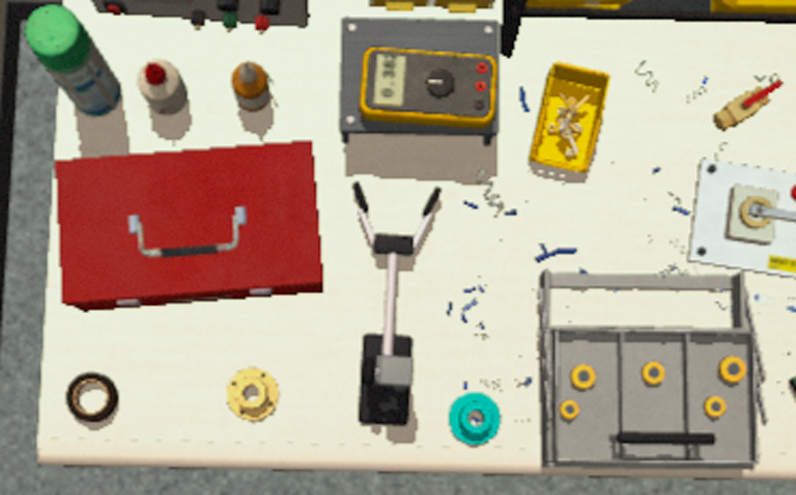

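View pics/s0c.png

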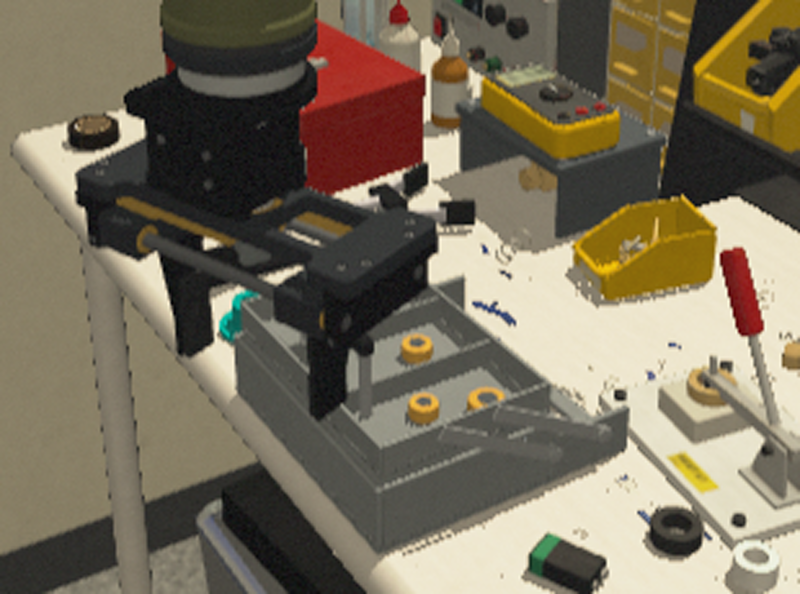

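```bash
cat > m.py <<'E'
from h import *
np.set_printoptions(precision=4,suppress=True)
T=cam("top");S=cam("side")
t=lambda u,v,z:atz(T,140+u/2.1514,120+v/2.1514,z)
for n,u,v,z in [("stBL",343,17,.078),("stBR",498,22,.078),("stFR",497,137,.078),("stFL",342,133,.078),
 ("footFL",363,335,.012),("footFR",411,335,.012),("footBR",408,424,.012),("footBL",360,420,.012),
 ("gripc",394,370,.136),("gripTL",377,357,.136),("gripBR",411,385,.136),("tipL",357,185,.028),("tipR",437,190,.028),("head",393,243,.037),
 ("boxTrayFL",548,465,.084),("boxTrayFR",752,465,.084),("handleL",617,438,.12),("handleR",714,439,.12),("trayBL",550,332,.084),("trayBR",750,332,.084),
 ("boxBL",543,272,.054),("boxBR",745,275,.054),
 ("flange",252,394,.02),("tape",92,397,.015),("teal",474,418,.02),("caseFL",66,305,.05),("caseFR",322,292,.101)]:
    print(n,t(u,v,z)*1000)
s=lambda u,v,z:atz(S,190+u/2.5806,190+v/2.5826,z)
print("valve",s(537,178,.013)*1000, s(520,178,.013)*1000,s(556,182,.013)*1000)
print("tip",s(418,178,.02)*1000,s(458,212,.02)*1000)
c=S["color"][240:290,360:460];cv2.imwrite("pics/v.png",cv2.resize(c,(800,400),interpolation=cv2.INTER_CUBIC))
E
python3 m.py
```

```text
stBL [834.0138 -89.5475  78.    ]
stBR [ 832.6374 -260.4963   78.    ]
stFR [ 702.5073 -260.1771   78.    ]
stFL [702.9019 -91.5987  78.    ]
footFL [ 489.5406 -119.5068   12.    ]
footFR [ 490.7074 -172.9057   12.    ]
footBR [ 392.4074 -171.1757   12.    ]
footBL [ 395.6731 -118.2306   12.    ]
gripc [ 443.5042 -150.9681  136.    ]
gripTL [ 456.2815 -133.5037  136.    ]
gripBR [ 428.7467 -168.4189  136.    ]
tipL [ 656.1612 -109.0726   28.    ]
tipR [ 652.561  -198.7297   28.    ]
head [ 589.8585 -150.3103   37.    ]
boxTrayFL [ 351.4266 -314.8756   84.    ]
boxTrayFR [ 355.7884 -528.4157   84.    ]
handleL [ 380.2585 -379.9165  120.    ]
handleR [ 381.3028 -479.0834  120.    ]
trayBL [ 490.5268 -316.9838   84.    ]
trayBR [ 495.1795 -529.5904   84.    ]
boxBL [ 558.809  -313.8839   54.    ]
boxBR [ 560.4845 -534.8043   54.    ]
flange [421.2978   0.8784  20.    ]
tape [414.5133 176.6822  15.    ]
teal [ 400.264  -243.1383   20.    ]
caseFL [511.624  202.9189  50.    ]
caseFR [525.6841 -75.1063 101.    ]
valve [ 753.0764 -163.9459   13.    ] [ 738.7548 -155.0463   13.    ] [ 763.9391 -180.819    13.    ]
tip [ 645.4562 -112.9904   20.    ] [ 640.9146 -192.3031   20.    ]
```

View pics/v.png

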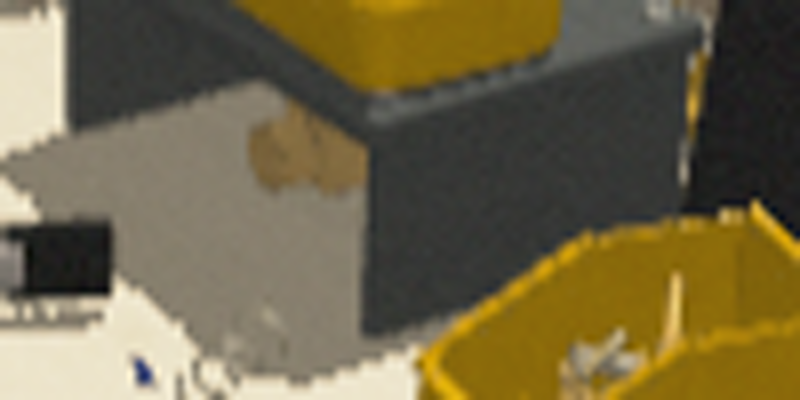

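```bash
cat > m2.py <<'E'
from h import *
np.set_printoptions(precision=1,suppress=True)
S=cam("side");T=cam("top")
g=lambda u,v,z:atz(S,360+u/8,240+v/8,z)*1000
for a in [(275,192,0),(262,190,0),(250,150,.013),(268,120,.02),(320,193,0),(345,195,0),(300,185,0),(300,190,.004)]: print(a,g(*a))
for p in [(.703,-.175-.087,0),(.703,-.175-.077,.066),(.703,-.175+.077,.066),(.703,-.262,.078)]:
    q=proj(S,p);print(p,(q-[360,240])*8)
hsv=cv2.cvtColor(S["color"],cv2.COLOR_BGR2HSV)[250:268,385:412]
print(hsv[:,:,0]);print(hsv[:,:,1]);
E
python3 m2.py
```

```text
(275, 192, 0) [ 743.4 -161.8    0. ]
(262, 190, 0) [ 740.6 -158.5    0. ]
(250, 150, 0.013) [ 738.8 -153.9   13. ]
(268, 120, 0.02) [ 747.8 -150.7   20. ]
(320, 193, 0) [ 755.2 -170.     0. ]
(345, 195, 0) [ 761.2 -175.3    0. ]
(300, 185, 0) [ 753.  -162.1    0. ]
(300, 190, 0.004) [ 746.5 -171.     4. ]
(0.703, -0.262, 0) [359.5 357.8]
(0.703, -0.252, 0.066) [347.3 149.6]
(0.703, -0.09799999999999999, 0.066) [ 62.8 -36.7]
(0.703, -0.262, 0.078) [369.1 126.5]
[[ 60  10  40  20  23  21  18  19  24  20  50  54  30  53  50  60  24  24
   22  23  22  23  22  23  22  23  22]
 [ 26  24  22  24  20  20  20  21  21  21  22  45  30  50  75  60  38  50
   60  23  19  20  20  19  20  21  26]
 [ 21  21  20  21  22  20  20  20  20  21  19  19  20  20  60   0  53  54
   45  15  80  12  30  30  38  40  39]
 [ 22  18  21  21  21  21  20  21  22  20  19  19  19  21  45  38  40  60
   30  45  45  24  30  55  20  38  38]
 [ 21  20  23  20  20  20  20  19  19  20  20  19  20  20  20  21  75  83
   80  40  45  40  45  40  38  53  42]
 [ 22  20  22  20  22  23  19  19  19  20  19  19  19  19  19  20  22 
[... 2734 characters left out ...]
  14   5   5  19  14]
 [ 46  49  49  49  48  48  49 101 132 130 125 136 108 108 132 128 129 128
  129 131 110   5  13   9   9  14  18]
 [ 47  47  49  47  47  49  49  60  83  99  81  75  65  60  75 123 113 111
   94  82  66  14   4   9  18  18  10]
 [ 47  51  48  48  48  52  53  53  52  56  52  47  48  48  50  73  68  63
   50  52  44  10  17   9  14  18   9]
 [ 52  51  48  48  47  47  46  49  51  47  51  50  48  49  52  48  49  51
   49  50  45  18   4  10  14   9  13]
 [ 50  48  49  47  47  49  46  51  50  51  47  48  49  51  51  49  50  48
   49  58  43  14   5   9   9   9  13]
 [ 54  49  48  48  52  47  51  47  45  54  51  47  47  45  49  48  50  48
   48  57  46   5   5  23  14   9  21]]
```

Emit:
jog_arm(
  increments=[
    {"tx": 24,"ty": -23,"wz": 0.079,"gripper": 1},
    {"tx": 48,"ty": -46,"wz": 0.158,"gripper": 1},
    {"tx": 72,"ty": -69,"wz": 0.237,"gripper": 1},
    {"tx": 96,"ty": -92,"wz": 0.316,"gripper": 1},
    {"tx": 120,"ty": -115,"wz": 0.395,"gripper": 1},
  ],
)

```text
validation failed for argument at $.in...
```

Emit:
jog_arm(
  increments=[
    {"tx": 13,"ty": -30,"gripper": 1},
    {"tx": 26,"ty": -60,"gripper": 1},
    {"tx": 39,"ty": -90,"gripper": 1},
    {"tx": 52,"ty": -120,"gripper": 1},
    {"tx": 65,"ty": -150,"gripper": 1},
  ],
)

```text
validation failed for argument at $.in...
```

Emit:
jog_arm(
  increments=[
    {"tx": 13,"ty": -30,"gripper": 1},
    {"tx": 26,"ty": -60,"gripper": 1},
    {"tx": 39,"ty": -90,"gripper": 1},
    {"tx": 52,"ty": -120,"gripper": 1},
    {"tx": 65,"ty": -150,"gripper": 1},
  ],
)

```text
validation failed for argument at $.in...
```

Emit:
jog_arm(
  increments=[
    {"tx": 24,"ty": -23,"tz": 0,"wx": 0,"wy": 0,"wz": 0.079,"gripper": 1},
    {"tx": 48,"ty": -46,"tz": 0,"wx": 0,"wy": 0,"wz": 0.158,"gripper": 1},
    {"tx": 72,"ty": -69,"tz": 0,"wx": 0,"wy": 0,"wz": 0.237,"gripper": 1},
    {"tx": 96,"ty": -92,"tz": 0,"wx": 0,"wy": 0,"wz": 0.316,"gripper": 1},
    {"tx": 120,"ty": -115,"tz": 0,"wx": 0,"wy": 0,"wz": 0.395,"gripper": 1},
  ],
)

```text
time: 2.12
position: [0.3125, -0.4494, 0.2226]
tool_rot: [3.141, -0.022, 0.0]
ft_force: [-0.0, -0.2, 0.6]
grip_width: 1.002
grip_force: 0.0
```

Emit:
jog_arm(
  increments=[
    {"tx": 13,"ty": -30,"tz": 0,"wx": 0,"wy": 0,"wz": 0,"gripper": 1},
    {"tx": 26,"ty": -60,"tz": 0,"wx": 0,"wy": 0,"wz": 0,"gripper": 1},
    {"tx": 39,"ty": -90,"tz": 0,"wx": 0,"wy": 0,"wz": 0,"gripper": 1},
    {"tx": 52,"ty": -120,"tz": 0,"wx": 0,"wy": 0,"wz": 0,"gripper": 1},
    {"tx": 65,"ty": -150,"tz": 0,"wx": 0,"wy": 0,"wz": 0,"gripper": 1},
  ],
)

```text
time: 2.53
position: [0.379, -0.3, 0.2228]
tool_rot: [3.141, -0.016, 0.001]
ft_force: [1.3, 0.4, -0.8]
grip_width: 1.0
grip_force: 0.0
```

Emit:
jog_arm(
  increments=[
    {"tx": 13,"ty": -30,"tz": 0,"wx": 0,"wy": 0,"wz": 0,"gripper": 1},
    {"tx": 26,"ty": -60,"tz": 0,"wx": 0,"wy": 0,"wz": 0,"gripper": 1},
    {"tx": 39,"ty": -90,"tz": 0,"wx": 0,"wy": 0,"wz": 0,"gripper": 1},
    {"tx": 52,"ty": -120,"tz": 0,"wx": 0,"wy": 0,"wz": 0,"gripper": 1},
    {"tx": 65,"ty": -150,"tz": 0,"wx": 0,"wy": 0,"wz": 0,"gripper": 1},
  ],
)

```text
time: 2.95
position: [0.4455, -0.1507, 0.2229]
tool_rot: [3.141, -0.016, 0.001]
ft_force: [-0.3, -1.1, 0.1]
grip_width: 0.997
grip_force: 0.0
```

```bash
python3 - <<'E'
from h import *
np.set_printoptions(precision=1,suppress=True)
T=cam("top");S=cam("side");print(ctrl.get_state()["position"]*1000,ctrl.get_state()["joint_positions"])
a=np.hstack([cv2.resize(T["color"][170:340,270:390],(420,595)),cv2.resize(S["color"][190:310,240:380],(380,326)).copy().__class__((595,380,3),dtype=np.uint8)]) if 0 else None
b=np.zeros((595,800,3),np.uint8);b[:,:400]=cv2.resize(T["color"][170:340,275:389],(400,595),interpolation=2)
b[:343,400:]=cv2.resize(S["color"][190:310,240:380],(400,343),interpolation=2);cv2.imwrite("pics/p1.png",b)
E
```

```text
[ 447.4 -146.1  223.1] [ 0.7 -0.  -0.4  1.9 -0.   1.3 -1.3]
```

View pics/p1.png

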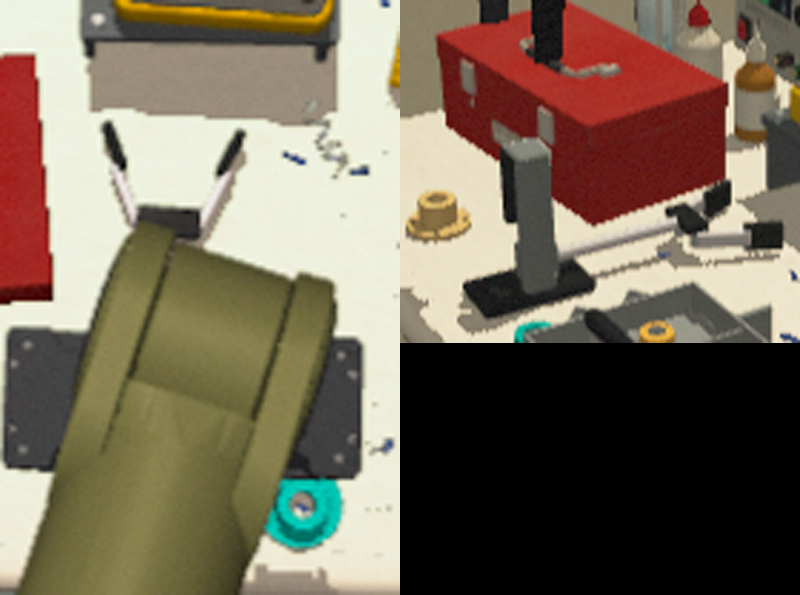

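```bash
cat > st.py <<'E'
from h import *
np.set_printoptions(precision=1,suppress=True)
s=ctrl.get_state();r=R.from_rotvec(s["tool_rot"]).as_matrix()
print(s["time"],"tcp",s["position"]*1000,"yaw %.4f"%np.arctan2(r[1,0],r[0,0]),"tilt",r[:,2].round(3),"w %.3f f %.1f"%(s["grip_width"],s["grip_force"]),s["ft_force"],"q",s["joint_positions"].round(2))
E
python3 - <<'E'
from st import *
S=cam("side");c=lambda u,v:(240+(u-400)/2.857,190+v/2.857)
T=cam("top");d=lambda u,v:(275+u/3.509,170+v/3.5)
for a in [(526,148),(500,140),(551,155)]: print(tri([(S,*c(*a))]*1+[(T,140+394/2.1514,120+370/2.1514)])*1000, atz(S,*c(*a),.136)*1000)
for a in [(107,125,.031),(240,133,.031)]: print(atz(T,*d(*a[:2]),a[2])*1000)
E
```

```text
3.05 tcp [ 447.4 -146.1  223.1] yaw -0.0005 tilt [ 0.  0. -1.] w 1.002 f 0.0 [0.1 0.2 0.2] q [ 0.7 -0.1 -0.5  1.9 -0.   1.3 -1.3]
[ 443.2 -150.8  135.4] [ 442.3 -151.8  136. ]
[ 433.6 -147.1  144.9] [ 431.1 -127.4  136. ]
[ 452.4 -154.8  127.2] [ 453.5 -173.7  136. ]
[ 656.2 -108.    31. ]
[ 652.7 -199.2   31. ]
```

Emit:
jog_arm(
  increments=[
    {"tx": -4,"ty": -0.5,"tz": 20,"wx": 0,"wy": 0,"wz": 0.036,"gripper": 1},
    {"tx": -4.5,"ty": -0.5,"tz": 50,"wx": 0,"wy": 0,"wz": 0.036,"gripper": 1},
    {"tx": -4.5,"ty": -0.5,"tz": 85,"wx": 0,"wy": 0,"wz": 0.036,"gripper": 1},
    {"tx": -4.5,"ty": -0.5,"tz": 120,"wx": 0,"wy": 0,"wz": 0.036,"gripper": 1},
    {"tx": -4.5,"ty": -0.5,"tz": 147,"wx": 0,"wy": 0,"wz": 0.036,"gripper": 1},
  ],
)

```text
time: 3.57
position: [0.4388, -0.1532, 0.0732]
tool_rot: [3.14, -0.077, -0.003]
ft_force: [-0.8, -0.4, -0.7]
grip_width: 1.0
grip_force: 0.0
```

Emit:
jog_arm(
  grip_force=25,
  increments=[
    {"tx": 0,"ty": 0,"tz": 0,"wx": 0,"wy": 0,"wz": 0,"gripper": 0.8},
    {"tx": 0,"ty": 0,"tz": 0,"wx": 0,"wy": 0,"wz": 0,"gripper": 0.7},
    {"tx": 0,"ty": 0,"tz": 0,"wx": 0,"wy": 0,"wz": 0,"gripper": 0.62},
    {"tx": 0,"ty": 0,"tz": 0,"wx": 0,"wy": 0,"wz": 0,"gripper": 0.58},
    {"tx": 0,"ty": 0,"tz": 0,"wx": 0,"wy": 0,"wz": 0,"gripper": 0.545},
  ],
)

```text
time: 3.98
position: [0.4422, -0.152, 0.0777]
tool_rot: [3.14, -0.073, 0.006]
ft_force: [-0.5, 1.9, 1.5]
grip_width: 0.706
grip_force: 0.8
```

Emit:
jog_arm(
  increments=[
    {"tx": 0,"ty": 0,"tz": 0,"wx": 0,"wy": 0,"wz": 0,"gripper": 0.545},
    {"tx": 0,"ty": 0,"tz": 0,"wx": 0,"wy": 0,"wz": 0,"gripper": 0.545},
    {"tx": 0,"ty": 0,"tz": 0,"wx": 0,"wy": 0,"wz": 0,"gripper": 0.545},
    {"tx": 0,"ty": 0,"tz": 0,"wx": 0,"wy": 0,"wz": 0,"gripper": 0.545},
    {"tx": 0,"ty": 0,"tz": 0,"wx": 0,"wy": 0,"wz": 0,"gripper": 0.545},
  ],
)

```text
time: 4.4
position: [0.4409, -0.1524, 0.0761]
tool_rot: [3.139, -0.073, 0.001]
ft_force: [0.4, -0.2, 4.3]
grip_width: 0.551
grip_force: 9.2
```

```bash
python3 st.py; python3 - <<'E'
from h import *
T=cam("top");S=cam("side")
b=np.zeros((400,800,3),np.uint8);b[:400,:400]=cv2.resize(T["color"][130:270,270:410],(400,400),interpolation=2)
b[:400,400:]=cv2.resize(S["color"][190:330,240:380],(400,400),interpolation=2);cv2.imwrite("pics/p2.png",b)
E
```

```text
4.4 tcp [ 440.9 -152.4   76.1] yaw -0.0463 tilt [ 0. -0. -1.] w 0.551 f 9.2 [ 0.4 -0.2  4.3] q [ 0.7  0.1 -0.5  2.   0.1  1.  -1.4]
```

View pics/p2.png

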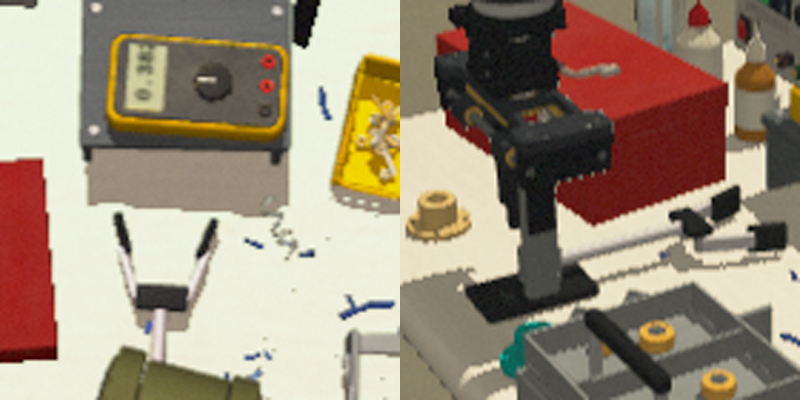

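Emit:
jog_arm(
  increments=[
    {"tx": 0,"ty": 0,"tz": -2,"wx": 0,"wy": 0,"wz": 0,"gripper": 0.54},
    {"tx": 0,"ty": 0,"tz": -4,"wx": 0,"wy": 0,"wz": 0,"gripper": 0.54},
    {"tx": 0,"ty": 0,"tz": -7,"wx": 0,"wy": 0,"wz": 0,"gripper": 0.54},
    {"tx": 0,"ty": 0,"tz": -7,"wx": 0,"wy": 0,"wz": 0,"gripper": 0.54},
    {"tx": 0,"ty": 0,"tz": -7,"wx": 0,"wy": 0,"wz": 0,"gripper": 0.54},
  ],
)

```text
time: 4.92
position: [0.4404, -0.1516, 0.0824]
tool_rot: [-3.141, 0.072, 0.001]
ft_force: [-0.8, 0.2, -3.5]
grip_width: 0.543
grip_force: 8.9
```

```bash
cat > jaw.py <<'E'
from st import *
T=cam("top");S=cam("side")
def shot(n,tb=None,sb=None):
    o=[]
    for im,b in((T,tb),(S,sb)):
        if b: 
            c=im["color"][b[1]:b[3],b[0]:b[2]];k=min(400/c.shape[1],590/c.shape[0]);o.append(cv2.resize(c,None,fx=k,fy=k,interpolation=2));print("scale",k)
    h=max(x.shape[0] for x in o);cv2.imwrite("pics/%s.png"%n,np.hstack([np.pad(x,((0,h-x.shape[0]),(0,0),(0,0))) for x in o]))
E
python3 - <<'E'
from jaw import *
# dark pads in top view
g=cv2.cvtColor(T["color"],cv2.COLOR_BGR2GRAY)
m=((g<70)).astype(np.uint8);m[:,:295]=0;m[:,365:]=0;m[:195]=0;m[245:]=0
n,l,st,c=cv2.connectedComponentsWithStats(m)
for i in range(1,n):
    if st[i,4]>12:
        print(st[i],c[i],atz(T,*c[i],.037)*1000)
E
```

```text
4.9167 tcp [ 440.4 -151.6   82.4] yaw -0.0461 tilt [-0.  0. -1.] w 0.543 f 8.9 [-0.8  0.2 -3.5] q [ 0.7  0.1 -0.5  2.   0.   1.  -1.4]
[311 205   5  13  34] [312.6 211.1] [ 642.2 -125.4   37. ]
[338 207   7  13  29] [341.1 212.9] [ 639.4 -193.4   37. ]
[317 230  18   9 141] [325.7 233.9] [ 587.8 -157.6   37. ]
```

Emit:
jog_arm(
  increments=[
    {"tx": 0.1,"ty": 3,"tz": 0,"wx": 0,"wy": 0,"wz": -0.012,"gripper": 0.54},
    {"tx": 0.3,"ty": 6,"tz": 0,"wx": 0,"wy": 0,"wz": -0.024,"gripper": 0.54},
    {"tx": 0.5,"ty": 9,"tz": 0,"wx": 0,"wy": 0,"wz": -0.036,"gripper": 0.54},
    {"tx": 0.6,"ty": 12.4,"tz": 0,"wx": 0,"wy": 0,"wz": -0.046,"gripper": 0.54},
    {"tx": 0.6,"ty": 12.4,"tz": 0,"wx": 0,"wy": 0,"wz": -0.046,"gripper": 0.54},
  ],
)

```text
time: 5.43
position: [0.4405, -0.1652, 0.0826]
tool_rot: [3.141, -0.001, 0.0]
ft_force: [0.1, -0.1, -2.4]
grip_width: 0.544
grip_force: 8.9
```

Emit:
jog_arm(
  increments=[
    {"tx": 6,"ty": 0,"tz": 0,"wx": 0,"wy": 0,"wz": 0,"gripper": 0.54},
    {"tx": 16,"ty": 0,"tz": 0,"wx": 0,"wy": 0,"wz": 0,"gripper": 0.54},
    {"tx": 26,"ty": 0,"tz": 0,"wx": 0,"wy": 0,"wz": 0,"gripper": 0.54},
    {"tx": 35,"ty": 0,"tz": 0,"wx": 0,"wy": 0,"wz": 0,"gripper": 0.54},
    {"tx": 40,"ty": 0,"tz": 0,"wx": 0,"wy": 0,"wz": 0,"gripper": 0.54},
  ],
)

```text
time: 5.85
position: [0.4828, -0.1637, 0.0827]
tool_rot: [-3.141, -0.001, -0.002]
ft_force: [0.7, -0.3, -3.0]
grip_width: 0.546
grip_force: 8.9
```

```bash
python3 - <<'E'
from jaw import *
g=cv2.cvtColor(T["color"],cv2.COLOR_BGR2GRAY)
m=((g<70)).astype(np.uint8);m[:,:295]=0;m[:,365:]=0;m[:188]=0;m[245:]=0
n,l,st,c=cv2.connectedComponentsWithStats(m)
for i in range(1,n):
    if st[i,4]>12:
        print(st[i],c[i],atz(T,*c[i],.037)*1000)
shot("p3",(280,120,390,260),(310,200,470,310))
E
```

```text
5.85 tcp [ 482.8 -163.7   82.7] yaw 0.0008 tilt [ 0.  0. -1.] w 0.546 f 8.9 [ 0.7 -0.3 -3. ] q [ 0.7  0.2 -0.5  1.9  0.1  1.  -1.4]
[312 188   6  13  38] [314.1 193.9] [ 684.4 -128.    37. ]
[340 188   6  14  34] [342.6 194.4] [ 684.8 -196.5   37. ]
[320 213  18   8 135] [328.2 216.4] [ 630.1 -162.8   37. ]
scale 3.6363636363636362
scale 2.5
```

View pics/p3.png

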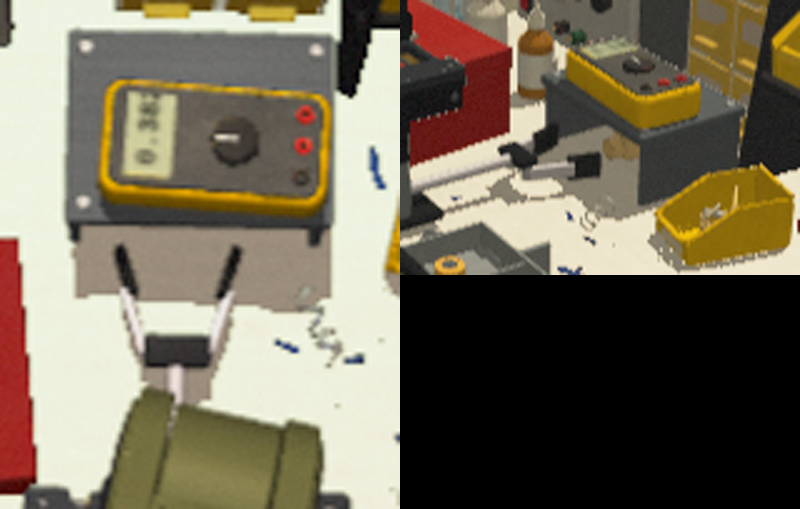

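Emit:
jog_arm(
  increments=[
    {"tx": 6,"ty": 0,"tz": 0,"wx": 0,"wy": 0,"wz": 0,"gripper": 0.54},
    {"tx": 16,"ty": 0,"tz": 0,"wx": 0,"wy": 0,"wz": 0,"gripper": 0.54},
    {"tx": 26,"ty": 0,"tz": 0,"wx": 0,"wy": 0,"wz": 0,"gripper": 0.54},
    {"tx": 36,"ty": 0,"tz": 0,"wx": 0,"wy": 0,"wz": 0,"gripper": 0.54},
    {"tx": 44,"ty": 0,"tz": 0,"wx": 0,"wy": 0,"wz": 0,"gripper": 0.54},
  ],
)

```text
time: 6.37
position: [0.5262, -0.164, 0.0827]
tool_rot: [-3.142, 0.0, -0.001]
ft_force: [0.6, -0.2, -3.0]
grip_width: 0.546
grip_force: 8.9
```

Emit:
jog_arm(
  increments=[
    {"tx": 10,"ty": 0,"tz": 0,"wx": 0,"wy": 0,"wz": 0,"gripper": 0.54},
    {"tx": 20,"ty": 0,"tz": 0,"wx": 0,"wy": 0,"wz": 0,"gripper": 0.54},
    {"tx": 30,"ty": 0,"tz": 1,"wx": 0,"wy": 0,"wz": 0,"gripper": 0.54},
    {"tx": 38,"ty": 0,"tz": 3,"wx": 0,"wy": 0,"wz": 0,"gripper": 0.54},
    {"tx": 42,"ty": 0,"tz": 5,"wx": 0,"wy": 0,"wz": 0,"gripper": 0.54},
  ],
)

```text
time: 6.78
position: [0.5682, -0.1638, 0.0773]
tool_rot: [-3.141, -0.0, -0.001]
ft_force: [-1.0, 0.3, -3.0]
grip_width: 0.541
grip_force: 8.9
```

```bash
python3 - <<'E'
from jaw import *
g=cv2.cvtColor(T["color"],cv2.COLOR_BGR2GRAY)
shot("p4",(280,120,390,260),(340,220,440,290))
E
```

```text
6.7833 tcp [ 568.2 -163.8   77.3] yaw 0.0003 tilt [ 0.  0. -1.] w 0.541 f 8.9 [-1.   0.3 -3. ] q [ 0.6  0.3 -0.5  1.8  0.2  1.1 -1.5]
scale 3.6363636363636362
scale 4.0
```

View pics/p4.png

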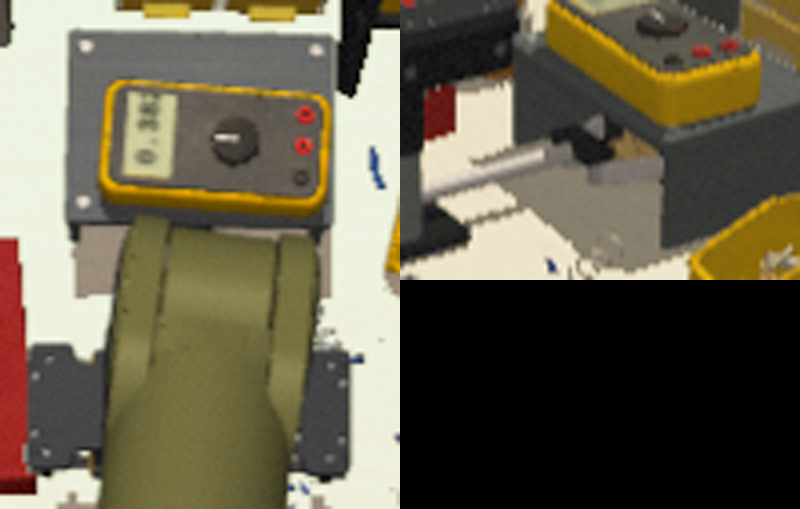

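Emit:
jog_arm(
  grip_force=45,
  increments=[
    {"tx": 0,"ty": 0,"tz": 0,"wx": 0,"wy": 0,"wz": 0,"gripper": 0.52},
    {"tx": 0,"ty": 0,"tz": 0,"wx": 0,"wy": 0,"wz": 0,"gripper": 0.5},
    {"tx": 0,"ty": 0,"tz": 0,"wx": 0,"wy": 0,"wz": 0,"gripper": 0.48},
    {"tx": 0,"ty": 0,"tz": 0,"wx": 0,"wy": 0,"wz": 0,"gripper": 0.46},
    {"tx": 0,"ty": 0,"tz": 0,"wx": 0,"wy": 0,"wz": 0,"gripper": 0.44},
  ],
)

```text
time: 7.3
position: [0.5665, -0.1646, 0.0778]
tool_rot: [3.141, -0.001, 0.001]
ft_force: [-0.1, -0.2, -2.5]
grip_width: 0.458
grip_force: 13.0
```

Emit:
jog_arm(
  increments=[
    {"tx": 0,"ty": 0,"tz": 0,"wx": 0,"wy": 0,"wz": 0,"gripper": 0.43},
    {"tx": 0,"ty": 0,"tz": 0,"wx": 0,"wy": 0,"wz": 0,"gripper": 0.42},
    {"tx": 0,"ty": 0,"tz": 0,"wx": 0,"wy": 0,"wz": 0,"gripper": 0.4},
    {"tx": 0,"ty": 0,"tz": 0,"wx": 0,"wy": 0,"wz": 0,"gripper": 0.38},
    {"tx": 0,"ty": 0,"tz": 0,"wx": 0,"wy": 0,"wz": 0,"gripper": 0.38},
  ],
)

```text
time: 7.72
position: [0.5665, -0.1645, 0.0777]
tool_rot: [3.141, -0.001, -0.0]
ft_force: [-1.1, -1.6, -0.1]
grip_width: 0.45
grip_force: 45.0
```

Emit:
jog_arm(
  increments=[
    {"tx": 0,"ty": 0,"tz": 0,"wx": 0,"wy": 0,"wz": 0,"gripper": 0.38},
    {"tx": 0,"ty": 0,"tz": 0,"wx": 0,"wy": 0,"wz": 0,"gripper": 0.38},
    {"tx": 0,"ty": 0,"tz": 0,"wx": 0,"wy": 0,"wz": 0,"gripper": 0.38},
    {"tx": 0,"ty": 0,"tz": 0,"wx": 0,"wy": 0,"wz": 0,"gripper": 0.38},
    {"tx": 0,"ty": 0,"tz": 0,"wx": 0,"wy": 0,"wz": 0,"gripper": 0.38},
  ],
)

```text
time: 8.13
position: [0.5665, -0.1643, 0.0776]
tool_rot: [3.141, -0.001, -0.0]
ft_force: [-1.3, -1.1, -0.9]
grip_width: 0.45
grip_force: 45.0
```

Emit:
jog_arm(
  increments=[
    {"tx": 0,"ty": 0,"tz": -3,"wx": 0,"wy": 0,"wz": 0,"gripper": 0.38},
    {"tx": -6,"ty": 0,"tz": -3,"wx": 0,"wy": 0,"wz": 0,"gripper": 0.38},
    {"tx": -16,"ty": 0,"tz": -3,"wx": 0,"wy": 0,"wz": 0,"gripper": 0.38},
    {"tx": -26,"ty": 0,"tz": -3,"wx": 0,"wy": 0,"wz": 0,"gripper": 0.38},
    {"tx": -36,"ty": 0,"tz": -3,"wx": 0,"wy": 0,"wz": 0,"gripper": 0.38},
  ],
)

```text
time: 8.55
position: [0.5286, -0.1636, 0.0799]
tool_rot: [-3.141, -0.0, 0.003]
ft_force: [-0.4, -0.0, -4.1]
grip_width: 0.449
grip_force: 45.0
```

Emit:
jog_arm(
  increments=[
    {"tx": -11,"ty": 0,"tz": 0,"wx": 0,"wy": 0,"wz": 0,"gripper": 0.38},
    {"tx": -22,"ty": 0,"tz": 0,"wx": 0,"wy": 0,"wz": 0,"gripper": 0.38},
    {"tx": -33,"ty": 0,"tz": 0,"wx": 0,"wy": 0,"wz": 0,"gripper": 0.38},
    {"tx": -44,"ty": 0,"tz": 0,"wx": 0,"wy": 0,"wz": 0,"gripper": 0.38},
    {"tx": -55,"ty": 0,"tz": 0,"wx": 0,"wy": 0,"wz": 0,"gripper": 0.38},
  ],
)

```text
time: 8.97
position: [0.4743, -0.1641, 0.0806]
tool_rot: [3.141, -0.0, -0.0]
ft_force: [0.4, -0.5, -4.1]
grip_width: 0.453
grip_force: 45.0
```

Emit:
jog_arm(
  increments=[
    {"tx": -11,"ty": 0,"tz": 0,"wx": 0,"wy": 0,"wz": 0,"gripper": 0.38},
    {"tx": -22,"ty": 0,"tz": 0,"wx": 0,"wy": 0,"wz": 0,"gripper": 0.38},
    {"tx": -33,"ty": 0,"tz": 0,"wx": 0,"wy": 0,"wz": 0,"gripper": 0.38},
    {"tx": -44,"ty": 0,"tz": 0,"wx": 0,"wy": 0,"wz": 0,"gripper": 0.38},
    {"tx": -50,"ty": 0,"tz": 0,"wx": 0,"wy": 0,"wz": 0,"gripper": 0.38},
  ],
)

```text
time: 9.38
position: [0.4237, -0.1642, 0.0804]
tool_rot: [3.141, -0.001, -0.002]
ft_force: [-1.0, -0.2, -5.1]
grip_width: 0.448
grip_force: 45.0
```

```bash
python3 - <<'E'
from jaw import *
shot("p5",(270,130,390,270),(320,210,440,300))
E
```

```text
9.3833 tcp [ 423.7 -164.2   80.4] yaw -0.0006 tilt [-0. -0. -1.] w 0.448 f 45.0 [-1.  -0.2 -5.1] q [ 0.8  0.1 -0.4  2.1  0.   1.  -1.3]
scale 3.3333333333333335
scale 3.3333333333333335
```

View pics/p5.png

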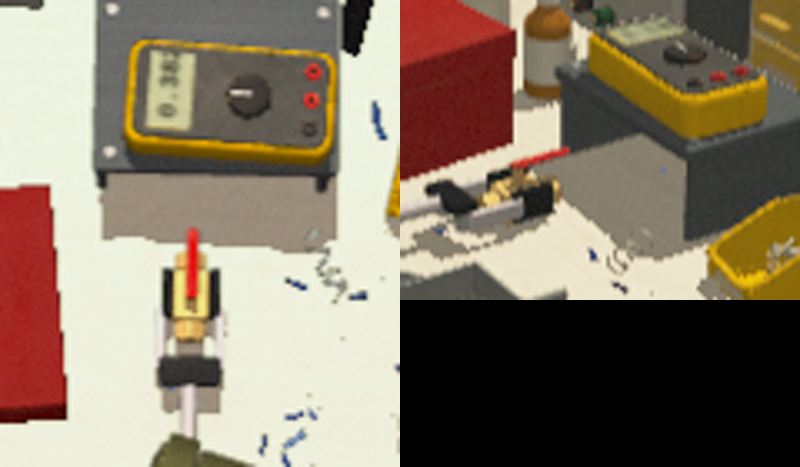

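Emit:
jog_arm(
  increments=[
    {"tx": 0,"ty": 0,"tz": 0,"wx": 0,"wy": 0,"wz": 0.02,"gripper": 0.38},
    {"tx": 0,"ty": 0,"tz": 0,"wx": 0,"wy": 0,"wz": 0.055,"gripper": 0.38},
    {"tx": 0,"ty": 0,"tz": 0,"wx": 0,"wy": 0,"wz": 0.09,"gripper": 0.38},
    {"tx": 0,"ty": 0,"tz": 0,"wx": 0,"wy": 0,"wz": 0.13,"gripper": 0.38},
    {"tx": 0,"ty": 0,"tz": 0,"wx": 0,"wy": 0,"wz": 0.175,"gripper": 0.38},
  ],
)

```text
time: 9.9
position: [0.4266, -0.1639, 0.0807]
tool_rot: [-3.129, 0.279, -0.002]
ft_force: [0.1, 0.8, -5.4]
grip_width: 0.451
grip_force: 45.0
```

Emit:
jog_arm(
  increments=[
    {"tx": 0,"ty": 0,"tz": 0,"wx": 0,"wy": 0,"wz": 0.045,"gripper": 0.38},
    {"tx": 0,"ty": 0,"tz": 0,"wx": 0,"wy": 0,"wz": 0.09,"gripper": 0.38},
    {"tx": 0,"ty": 0,"tz": 0,"wx": 0,"wy": 0,"wz": 0.125,"gripper": 0.38},
    {"tx": 0,"ty": 0,"tz": 0,"wx": 0,"wy": 0,"wz": 0.155,"gripper": 0.38},
    {"tx": 0,"ty": 0,"tz": 0,"wx": 0,"wy": 0,"wz": 0.175,"gripper": 0.38},
  ],
)

```text
time: 10.32
position: [0.4265, -0.1639, 0.0806]
tool_rot: [-3.093, 0.55, -0.001]
ft_force: [0.7, 0.3, -4.6]
grip_width: 0.448
grip_force: 45.0
```

Emit:
jog_arm(
  increments=[
    {"tx": 0,"ty": 0,"tz": 1,"wx": 0,"wy": 0,"wz": 0,"gripper": 0.38},
    {"tx": 0,"ty": 0,"tz": 2,"wx": 0,"wy": 0,"wz": 0,"gripper": 0.38},
    {"tx": 0,"ty": 0,"tz": 3,"wx": 0,"wy": 0,"wz": 0,"gripper": 0.38},
    {"tx": 0,"ty": 0,"tz": 4,"wx": 0,"wy": 0,"wz": 0,"gripper": 0.38},
    {"tx": 0,"ty": 0,"tz": 4.5,"wx": 0,"wy": 0,"wz": 0,"gripper": 0.38},
  ],
)

```text
time: 10.73
position: [0.4259, -0.1641, 0.0765]
tool_rot: [3.093, -0.547, 0.001]
ft_force: [-3.3, 1.9, 3.5]
grip_width: 0.451
grip_force: 45.0
```

Emit:
jog_arm(
  increments=[
    {"tx": 0,"ty": 0,"tz": 0,"wx": 0,"wy": 0,"wz": 0,"gripper": 0.45},
    {"tx": 0,"ty": 0,"tz": 0,"wx": 0,"wy": 0,"wz": 0,"gripper": 0.48},
    {"tx": 0,"ty": 0,"tz": 0,"wx": 0,"wy": 0,"wz": 0,"gripper": 0.51},
    {"tx": 0,"ty": 0,"tz": 0,"wx": 0,"wy": 0,"wz": 0,"gripper": 0.54},
    {"tx": 0,"ty": 0,"tz": 0,"wx": 0,"wy": 0,"wz": 0,"gripper": 0.54},
  ],
)

```text
time: 11.15
position: [0.4263, -0.164, 0.0763]
tool_rot: [-3.094, 0.547, -0.002]
ft_force: [0.5, 2.2, -0.6]
grip_width: 0.533
grip_force: 8.5
```

```bash
python3 - <<'E'
from jaw import *
shot("p6",(290,180,400,280),(290,210,430,310))
E
```

```text
11.15 tcp [ 426.3 -164.    76.3] yaw -0.3499 tilt [ 0. -0. -1.] w 0.533 f 8.5 [ 0.5  2.2 -0.6] q [ 0.7  0.1 -0.4  2.1  0.   1.  -1.6]
scale 3.6363636363636362
scale 2.857142857142857
```

View pics/p6.png

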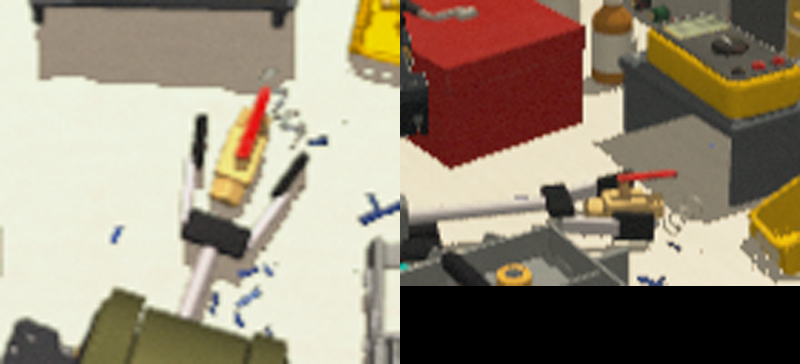

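Emit:
jog_arm(
  increments=[
    {"tx": 0,"ty": 0,"tz": -6,"wx": 0,"wy": 0,"wz": 0,"gripper": 0.53},
    {"tx": 0,"ty": 0,"tz": -20,"wx": 0,"wy": 0,"wz": 0,"gripper": 0.53},
    {"tx": 0,"ty": 0,"tz": -36,"wx": 0,"wy": 0,"wz": 0,"gripper": 0.53},
    {"tx": 0,"ty": 0,"tz": -52,"wx": 0,"wy": 0,"wz": 0,"gripper": 0.53},
    {"tx": 0,"ty": 0,"tz": -62,"wx": 0,"wy": 0,"wz": 0,"gripper": 0.53},
  ],
)

```text
time: 11.67
position: [0.4259, -0.1646, 0.1397]
tool_rot: [3.093, -0.548, 0.002]
ft_force: [0.5, 0.3, -2.6]
grip_width: 0.533
grip_force: 9.2
```

Emit:
jog_arm(
  increments=[
    {"tx": -2,"ty": -5,"tz": 0,"wx": 0,"wy": 0,"wz": -0.06,"gripper": 0.53},
    {"tx": -4,"ty": -10,"tz": 0,"wx": 0,"wy": 0,"wz": -0.13,"gripper": 0.53},
    {"tx": -6,"ty": -15,"tz": 0,"wx": 0,"wy": 0,"wz": -0.21,"gripper": 0.53},
    {"tx": -8,"ty": -21,"tz": 0,"wx": 0,"wy": 0,"wz": -0.29,"gripper": 0.53},
    {"tx": -9.6,"ty": -26.3,"tz": 0,"wx": 0,"wy": 0,"wz": -0.35,"gripper": 0.53},
  ],
)

```text
time: 12.08
position: [0.4251, -0.1359, 0.1379]
tool_rot: [3.141, 0.005, -0.001]
ft_force: [-0.3, 0.1, -2.5]
grip_width: 0.534
grip_force: 9.2
```

Emit:
jog_arm(
  increments=[
    {"tx": 0,"ty": 0,"tz": 10,"wx": 0,"wy": 0,"wz": 0,"gripper": 0.53},
    {"tx": 0,"ty": 0,"tz": 25,"wx": 0,"wy": 0,"wz": 0,"gripper": 0.53},
    {"tx": 0,"ty": 0,"tz": 40,"wx": 0,"wy": 0,"wz": 0,"gripper": 0.53},
    {"tx": 0,"ty": 0,"tz": 52,"wx": 0,"wy": 0,"wz": 0,"gripper": 0.53},
    {"tx": 0,"ty": 0,"tz": 57,"wx": 0,"wy": 0,"wz": 0,"gripper": 0.53},
  ],
)

```text
time: 12.5
position: [0.4237, -0.1361, 0.0786]
tool_rot: [-3.14, 0.004, 0.006]
ft_force: [-0.0, 0.3, -3.9]
grip_width: 0.534
grip_force: 9.2
```

```bash
python3 - <<'E'
from jaw import *
shot("p7",(270,180,400,300),(250,200,400,310))
E
```

```text
12.5 tcp [ 423.7 -136.1   78.6] yaw -0.0023 tilt [-0.  0. -1.] w 0.534 f 9.2 [-0.   0.3 -3.9] q [ 0.7  0.  -0.5  2.1  0.   1.  -1.3]
scale 3.076923076923077
scale 2.6666666666666665
```

View pics/p7.png

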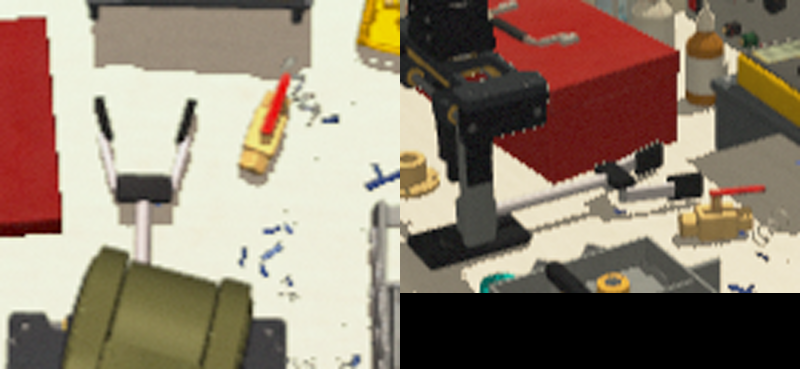

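Emit:
jog_arm(
  increments=[
    {"tx": 0,"ty": 0,"tz": 1.5,"wx": 0,"wy": 0,"wz": 0,"gripper": 0.53},
    {"tx": 0,"ty": 0,"tz": 2.5,"wx": 0,"wy": 0,"wz": 0,"gripper": 0.54},
    {"tx": 0,"ty": 0,"tz": 2.5,"wx": 0,"wy": 0,"wz": 0,"gripper": 0.57},
    {"tx": 0,"ty": 0,"tz": 2.5,"wx": 0,"wy": 0,"wz": 0,"gripper": 0.65},
    {"tx": 0,"ty": 0,"tz": 2.5,"wx": 0,"wy": 0,"wz": 0,"gripper": 0.9},
  ],
)

```text
time: 13.02
position: [0.4264, -0.1364, 0.0794]
tool_rot: [3.141, -0.001, 0.003]
ft_force: [-0.5, -0.1, -0.4]
grip_width: 0.646
grip_force: 0.0
```

Emit:
jog_arm(
  increments=[
    {"tx": 0,"ty": 0,"tz": 0,"wx": 0,"wy": 0,"wz": 0,"gripper": 1},
    {"tx": 0,"ty": 0,"tz": 0,"wx": 0,"wy": 0,"wz": 0,"gripper": 1},
    {"tx": 0,"ty": 0,"tz": -30,"wx": 0,"wy": 0,"wz": 0,"gripper": 1},
    {"tx": 0,"ty": 0,"tz": -65,"wx": 0,"wy": 0,"wz": 0,"gripper": 1},
    {"tx": 0,"ty": 0,"tz": -100,"wx": 0,"wy": 0,"wz": 0,"gripper": 1},
  ],
)

```text
time: 13.43
position: [0.4251, -0.1357, 0.1795]
tool_rot: [-3.141, -0.0, 0.002]
ft_force: [1.2, -1.1, -0.5]
grip_width: 0.971
grip_force: 0.0
```

Emit:
jog_arm(
  increments=[
    {"tx": 0,"ty": 0,"tz": -30,"wx": 0,"wy": 0,"wz": 0,"gripper": 0.6},
    {"tx": 0,"ty": 0,"tz": -55,"wx": 0,"wy": 0,"wz": 0,"gripper": 0.6},
    {"tx": 0,"ty": 0,"tz": -55,"wx": 0,"wy": 0,"wz": 0,"gripper": 0.6},
    {"tx": 0,"ty": 0,"tz": -55,"wx": 0,"wy": 0,"wz": 0,"gripper": 0.6},
    {"tx": 0,"ty": 0,"tz": -55,"wx": 0,"wy": 0,"wz": 0,"gripper": 0.6},
  ],
)

```text
time: 13.85
position: [0.4252, -0.136, 0.233]
tool_rot: [3.142, -0.0, -0.001]
ft_force: [-0.2, 0.4, -0.5]
grip_width: 0.706
grip_force: 0.0
```

```bash
python3 - <<'E'
from jaw import *
def blob(im,roi,name):
    h=cv2.cvtColor(im["color"],cv2.COLOR_BGR2HSV)
    x0,y0,x1,y1=roi
    red=((h[...,0]<6)|(h[...,0]>174))&(h[...,1]>150)&(h[...,2]>110)
    br=(h[...,0]>12)&(h[...,0]<26)&(h[...,1]>85)
    for nm,m in(("red",red),("brass",br)):
        mm=np.zeros(m.shape,np.uint8);mm[y0:y1,x0:x1]=m[y0:y1,x0:x1]
        n,l,st,c=cv2.connectedComponentsWithStats(mm)
        for i in range(1,n):
            if st[i,4]>8:
                p=np.argwhere(l==i)[:,::-1].astype(np.float32)
                print(name,nm,st[i],c[i],cv2.minAreaRect(p))
                for z in (.013,.04): print("   z",z,atz(im,*c[i],z)*1000)
blob(T,(340,198,368,240),"T");blob(S,(345,262,392,295),"S")
for n in("top","side"):
    for t in("valve_lost","flange","tape_roll","tray_handle","kit_box"): print(n,t,[([round(x) for x in d["bbox"]],round(d["conf"],2)) for d in vision.spot_in(n,t)][:4])
E
```

```text
13.85 tcp [ 425.2 -136.   233. ] yaw -0.0001 tilt [-0. -0. -1.] w 0.706 f 0.0 [-0.2  0.4 -0.5] q [ 0.7 -0.1 -0.4  1.9 -0.1  1.4 -1.3]
T red [355 204   9  20  58] [359.5 213.3] ((359.61993408203125, 213.3642578125), (3.0270273685455322, 19.91111183166504), 19.653823852539062)
   z 0.013 [ 644.1 -239.7   13. ]
   z 0.04 [ 638.8 -237.3   40. ]
T brass [348 210  16  27 160] [355.3 225.7] ((355.8313903808594, 223.3047332763672), (10.53846263885498, 26.384618759155273), 22.61986541748047)
   z 0.013 [ 613.3 -229.7   13. ]
   z 0.04 [ 608.5 -227.5   40. ]
S red [366 270  21   4  38] [376.4 271.1] ((376.0060729980469, 271.0549011230469), (1.877336025238037, 20.098541259765625), 83.6598129272461)
   z 0.013 [ 669.5 -188.8   13. ]
   z 0.04 [ 641.5 -229.8   40. ]
S brass [354 274  28  17 327] [367.6 282.4] ((367.67822265625, 281.78216552734375), (15.423076629638672, 27.264019012451172), 84.2894058227539)
   z 0.013 [ 620.3 -224.7   13. ]
   z 0.04 [ 594.3 -264.2   40. ]
top valve_lost [([345, 207, 364, 235], 0.85)]
top flange [([246, 290, 266, 312], 0.76), ([351, 316, 370, 328], 0.68), ([298, 129, 372, 188], 0.59)]
top tape_roll [([172, 293, 191, 318], 0.76)]
top tray_handle [([249, 148, 266, 172], 0.69)]
top kit_box [([386, 243, 496, 333], 0.74), ([309, 139, 370, 177], 0.66)]
side valve_lost [([353, 269, 385, 291], 0.58), ([358, 197, 373, 242], 0.57)]
side flange [([241, 256, 264, 273], 0.85), ([272, 303, 292, 324], 0.48), ([254, 237, 366, 298], 0.33)]
side tape_roll [([218, 234, 240, 249], 0.71)]
side tray_handle [([283, 289, 405, 374], 0.95)]
side kit_box [([278, 289, 434, 404], 0.65)]
```

Emit:
jog_arm(
  increments=[
    {"tx": 35,"ty": 17,"tz": 0,"wx": 0,"wy": 0,"wz": 0.07,"gripper": 0.5},
    {"tx": 70,"ty": 34,"tz": 0,"wx": 0,"wy": 0,"wz": 0.14,"gripper": 0.5},
    {"tx": 105,"ty": 51,"tz": 0,"wx": 0,"wy": 0,"wz": 0.21,"gripper": 0.5},
    {"tx": 140,"ty": 68,"tz": 0,"wx": 0,"wy": 0,"wz": 0.28,"gripper": 0.5},
    {"tx": 175,"ty": 85,"tz": 0,"wx": 0,"wy": 0,"wz": 0.35,"gripper": 0.5},
  ],
)

```text
time: 14.87
position: [0.6021, -0.2224, 0.2332]
tool_rot: [3.092, -0.554, -0.0]
ft_force: [0.2, 0.1, -0.5]
grip_width: 0.508
grip_force: 0.0
```

Emit:
jog_arm(
  increments=[
    {"tx": 10,"ty": 2,"tz": 20,"wx": 0,"wy": 0,"wz": 0.02,"gripper": 0.5},
    {"tx": 19,"ty": 3.6,"tz": 50,"wx": 0,"wy": 0,"wz": 0.02,"gripper": 0.5},
    {"tx": 19,"ty": 3.6,"tz": 85,"wx": 0,"wy": 0,"wz": 0.02,"gripper": 0.5},
    {"tx": 19,"ty": 3.6,"tz": 115,"wx": 0,"wy": 0,"wz": 0.02,"gripper": 0.5},
    {"tx": 19,"ty": 3.6,"tz": 140,"wx": 0,"wy": 0,"wz": 0.02,"gripper": 0.5},
  ],
)

```text
time: 15.28
position: [0.6162, -0.2308, 0.0904]
tool_rot: [-3.087, 0.578, 0.004]
ft_force: [-0.4, -0.4, 0.1]
grip_width: 0.503
grip_force: 0.0
```

Emit:
jog_arm(
  increments=[
    {"tx": 0,"ty": 0,"tz": 10,"wx": 0,"wy": 0,"wz": 0,"gripper": 0.5},
    {"tx": 0,"ty": 0,"tz": 20,"wx": 0,"wy": 0,"wz": 0,"gripper": 0.5},
    {"tx": 0,"ty": 0,"tz": 30,"wx": 0,"wy": 0,"wz": 0,"gripper": 0.5},
    {"tx": 0,"ty": 0,"tz": 30,"wx": 0,"wy": 0,"wz": 0,"gripper": 0.5},
    {"tx": 0,"ty": 0,"tz": 30,"wx": 0,"wy": 0,"wz": 0,"gripper": 0.5},
  ],
)

```text
time: 15.7
position: [0.6178, -0.2312, 0.0644]
tool_rot: [3.088, -0.578, 0.002]
ft_force: [0.5, 0.2, 0.9]
grip_width: 0.501
grip_force: 0.0
```

```bash
python3 - <<'E'
from jaw import *
for p in [(.617,-.230,.02)]: print(proj(S,p),proj(T,p))
shot("p8",(300,180,420,300),(320,240,410,300))
E
```

```text
15.7 tcp [ 617.8 -231.2   64.4] yaw -0.3702 tilt [ 0. -0. -1.] w 0.501 f 0.0 [0.5 0.2 0.9] q [ 0.6  0.5 -0.4  1.6  0.2  1.1 -1.8]
[367.7 281.2] [355.7 223.7]
scale 3.3333333333333335
scale 4.444444444444445
```

View pics/p8.png

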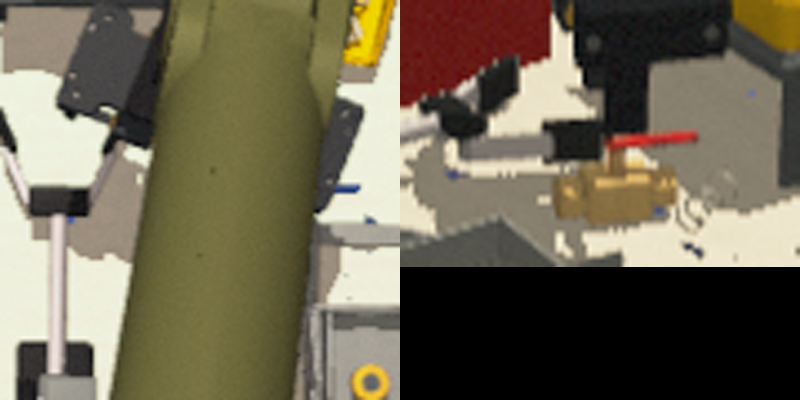

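Emit:
jog_arm(
  increments=[
    {"tx": 0,"ty": 0,"tz": 12,"wx": 0,"wy": 0,"wz": 0,"gripper": 0.5},
    {"tx": 0,"ty": 0,"tz": 26,"wx": 0,"wy": 0,"wz": 0,"gripper": 0.5},
    {"tx": 0,"ty": 0,"tz": 40,"wx": 0,"wy": 0,"wz": 0,"gripper": 0.5},
    {"tx": 0,"ty": 0,"tz": 52,"wx": 0,"wy": 0,"wz": 0,"gripper": 0.5},
    {"tx": 0,"ty": 0,"tz": 59,"wx": 0,"wy": 0,"wz": 0,"gripper": 0.5},
  ],
)

```text
time: 16.22
position: [0.6154, -0.2305, 0.0013]
tool_rot: [-3.087, 0.578, 0.006]
ft_force: [0.2, -0.3, 1.0]
grip_width: 0.498
grip_force: 0.0
```

Emit:
jog_arm(
  grip_force=35,
  increments=[
    {"tx": 0,"ty": 0,"tz": 0,"wx": 0,"wy": 0,"wz": 0,"gripper": 0.4},
    {"tx": 0,"ty": 0,"tz": 0,"wx": 0,"wy": 0,"wz": 0,"gripper": 0.3},
    {"tx": 0,"ty": 0,"tz": 0,"wx": 0,"wy": 0,"wz": 0,"gripper": 0.2},
    {"tx": 0,"ty": 0,"tz": 0,"wx": 0,"wy": 0,"wz": 0,"gripper": 0.2},
    {"tx": 0,"ty": 0,"tz": 0,"wx": 0,"wy": 0,"wz": 0,"gripper": 0.2},
  ],
)

```text
time: 16.63
position: [0.6177, -0.2309, 0.0051]
tool_rot: [-3.088, 0.578, -0.002]
ft_force: [1.2, 1.0, -0.5]
grip_width: 0.293
grip_force: 35.0
```

Emit:
jog_arm(
  increments=[
    {"tx": 0,"ty": 0,"tz": 0,"wx": 0,"wy": 0,"wz": 0,"gripper": 0.2},
    {"tx": 0,"ty": 0,"tz": -10,"wx": 0,"wy": 0,"wz": 0,"gripper": 0.2},
    {"tx": 0,"ty": 0,"tz": -30,"wx": 0,"wy": 0,"wz": 0,"gripper": 0.2},
    {"tx": 0,"ty": 0,"tz": -60,"wx": 0,"wy": 0,"wz": 0,"gripper": 0.2},
    {"tx": 0,"ty": 0,"tz": -90,"wx": 0,"wy": 0,"wz": 0,"gripper": 0.2},
  ],
)

```text
time: 17.05
position: [0.616, -0.2309, 0.0951]
tool_rot: [-3.088, 0.578, 0.004]
ft_force: [-0.4, -0.2, -1.2]
grip_width: 0.294
grip_force: 35.0
```

Emit:
jog_arm(
  increments=[
    {"tx": 0,"ty": 0,"tz": -25,"wx": 0,"wy": 0,"wz": 0,"gripper": 0.2},
    {"tx": 0,"ty": 0,"tz": -50,"wx": 0,"wy": 0,"wz": 0,"gripper": 0.2},
    {"tx": 0,"ty": 0,"tz": -75,"wx": 0,"wy": 0,"wz": 0,"gripper": 0.2},
    {"tx": 0,"ty": 0,"tz": -100,"wx": 0,"wy": 0,"wz": 0,"gripper": 0.2},
    {"tx": 0,"ty": 0,"tz": -120,"wx": 0,"wy": 0,"wz": 0,"gripper": 0.2},
  ],
)

```text
time: 17.47
position: [0.6173, -0.2312, 0.2176]
tool_rot: [3.087, -0.578, 0.003]
ft_force: [0.2, 0.0, -1.7]
grip_width: 0.296
grip_force: 35.0
```

Emit:
jog_arm(
  increments=[
    {"tx": -20,"ty": -18,"tz": 0,"wx": 0,"wy": 0,"wz": 0,"gripper": 0.2},
    {"tx": -47,"ty": -42,"tz": 0,"wx": 0,"wy": 0,"wz": 0,"gripper": 0.2},
    {"tx": -75,"ty": -66,"tz": 0,"wx": 0,"wy": 0,"wz": 0,"gripper": 0.2},
    {"tx": -104,"ty": -92,"tz": 0,"wx": 0,"wy": 0,"wz": 0,"gripper": 0.2},
    {"tx": -133,"ty": -118,"tz": 0,"wx": 0,"wy": 0,"wz": 0,"gripper": 0.2},
  ],
)

```text
time: 17.88
position: [0.5346, -0.0717, 0.215]
tool_rot: [3.087, -0.579, 0.0]
ft_force: [0.4, 0.5, -1.6]
grip_width: 0.295
grip_force: 35.0
```

Emit:
jog_arm(
  increments=[
    {"tx": -29,"ty": -26,"tz": 0,"wx": 0,"wy": 0,"wz": -0.074,"gripper": 0.2},
    {"tx": -58,"ty": -52,"tz": 0,"wx": 0,"wy": 0,"wz": -0.148,"gripper": 0.2},
    {"tx": -87,"ty": -78,"tz": 0,"wx": 0,"wy": 0,"wz": -0.222,"gripper": 0.2},
    {"tx": -115,"ty": -102,"tz": 0,"wx": 0,"wy": 0,"wz": -0.296,"gripper": 0.2},
    {"tx": -138,"ty": -121,"tz": 0,"wx": 0,"wy": 0,"wz": -0.37,"gripper": 0.2},
  ],
)

```text
time: 18.3
position: [0.4491, 0.0926, 0.2152]
tool_rot: [3.141, 0.009, 0.001]
ft_force: [-0.3, -0.5, -1.3]
grip_width: 0.298
grip_force: 35.0
```

```bash
python3 st.py
```

```text
18.3 tcp [449.1  92.6 215.2] yaw 0.0058 tilt [ 0. -0. -1.] w 0.298 f 35.0 [-0.3 -0.5 -1.3] q [ 0.4 -0.1 -0.7  1.9 -0.1  1.3 -1.8]
```

Emit:
jog_arm(
  increments=[
    {"tx": 0,"ty": 0,"tz": 30,"wx": 0,"wy": 0,"wz": 0,"gripper": 0.2},
    {"tx": 0,"ty": 0,"tz": 65,"wx": 0,"wy": 0,"wz": 0,"gripper": 0.2},
    {"tx": 0,"ty": 0,"tz": 100,"wx": 0,"wy": 0,"wz": 0,"gripper": 0.2},
    {"tx": 0,"ty": 0,"tz": 135,"wx": 0,"wy": 0,"wz": 0,"gripper": 0.2},
    {"tx": 0,"ty": 0,"tz": 165,"wx": 0,"wy": 0,"wz": 0,"gripper": 0.2},
  ],
)

```text
time: 18.72
position: [0.4503, 0.0894, 0.0483]
tool_rot: [3.14, 0.0, 0.0]
ft_force: [0.5, 0.6, -2.9]
grip_width: 0.3
grip_force: 35.0
```

Emit:
jog_arm(
  increments=[
    {"tx": 0,"ty": 0,"tz": 15,"wx": 0,"wy": 0,"wz": 0,"gripper": 0.2},
    {"tx": 0,"ty": 0,"tz": 28,"wx": 0,"wy": 0,"wz": 0,"gripper": 0.2},
    {"tx": 0,"ty": 0,"tz": 37,"wx": 0,"wy": 0,"wz": 0,"gripper": 0.2},
    {"tx": 0,"ty": 0,"tz": 43,"wx": 0,"wy": 0,"wz": 0,"gripper": 0.2},
    {"tx": 0,"ty": 0,"tz": 44.5,"wx": 0,"wy": 0,"wz": 0,"gripper": 0.2},
  ],
)

```text
time: 19.13
position: [0.4506, 0.0896, 0.005]
tool_rot: [3.141, -0.0, -0.002]
ft_force: [-4.9, -0.9, 7.0]
grip_width: 0.299
grip_force: 35.0
```

Emit:
jog_arm(
  increments=[
    {"tx": 0,"ty": 0,"tz": 0,"wx": 0,"wy": 0,"wz": 0,"gripper": 0.3},
    {"tx": 0,"ty": 0,"tz": 0,"wx": 0,"wy": 0,"wz": 0,"gripper": 0.4},
    {"tx": 0,"ty": 0,"tz": 0,"wx": 0,"wy": 0,"wz": 0,"gripper": 0.5},
    {"tx": 0,"ty": 0,"tz": 0,"wx": 0,"wy": 0,"wz": 0,"gripper": 0.55},
    {"tx": 0,"ty": 0,"tz": 0,"wx": 0,"wy": 0,"wz": 0,"gripper": 0.55},
  ],
)

```text
time: 19.55
position: [0.4517, 0.0899, 0.0057]
tool_rot: [3.141, -0.0, 0.002]
ft_force: [-0.3, 0.0, -0.5]
grip_width: 0.498
grip_force: 0.0
```

Emit:
jog_arm(
  increments=[
    {"tx": 0,"ty": 0,"tz": -20,"wx": 0,"wy": 0,"wz": 0,"gripper": 0.55},
    {"tx": 0,"ty": 0,"tz": -55,"wx": 0,"wy": 0,"wz": 0,"gripper": 0.55},
    {"tx": 0,"ty": 0,"tz": -90,"wx": 0,"wy": 0,"wz": 0,"gripper": 0.6},
    {"tx": 0,"ty": 0,"tz": -130,"wx": 0,"wy": 0,"wz": 0,"gripper": 0.6},
    {"tx": 0,"ty": 0,"tz": -170,"wx": 0,"wy": 0,"wz": 0,"gripper": 0.6},
  ],
)

```text
time: 19.97
position: [0.4505, 0.09, 0.1769]
tool_rot: [3.141, 0.001, 0.0]
ft_force: [1.4, -0.2, -0.3]
grip_width: 0.594
grip_force: 0.0
```

```bash
python3 st.py
```

```text
19.9667 tcp [450.5  90.  176.9] yaw 0.0004 tilt [ 0. -0. -1.] w 0.594 f 0.0 [ 1.4 -0.2 -0.3] q [ 0.5 -0.  -0.7  1.9 -0.   1.2 -1.8]
```

Emit:
jog_arm(
  increments=[
    {"tx": 0,"ty": 35,"tz": -10,"wx": 0,"wy": 0,"wz": -0.105,"gripper": 0.6},
    {"tx": 0,"ty": 70,"tz": -20,"wx": 0,"wy": 0,"wz": -0.21,"gripper": 0.6},
    {"tx": 0,"ty": 105,"tz": -25,"wx": 0,"wy": 0,"wz": -0.315,"gripper": 0.6},
    {"tx": 0,"ty": 140,"tz": -25,"wx": 0,"wy": 0,"wz": -0.42,"gripper": 0.6},
    {"tx": 0,"ty": 175,"tz": -25,"wx": 0,"wy": 0,"wz": -0.525,"gripper": 0.6},
  ],
)

```text
time: 20.38
position: [0.4512, -0.0871, 0.2012]
tool_rot: [3.03, 0.823, 0.003]
ft_force: [0.2, 0.7, -0.9]
grip_width: 0.599
grip_force: 0.0
```

Emit:
jog_arm(
  increments=[
    {"tx": -21,"ty": 28.3,"tz": 0,"wx": 0,"wy": 0,"wz": -0.105,"gripper": 0.6},
    {"tx": -42,"ty": 56.6,"tz": 0,"wx": 0,"wy": 0,"wz": -0.21,"gripper": 0.6},
    {"tx": -63,"ty": 84.9,"tz": 0,"wx": 0,"wy": 0,"wz": -0.315,"gripper": 0.6},
    {"tx": -84,"ty": 113.2,"tz": 0,"wx": 0,"wy": 0,"wz": -0.42,"gripper": 0.6},
    {"tx": -105,"ty": 141.4,"tz": 0,"wx": 0,"wy": 0,"wz": -0.525,"gripper": 0.6},
  ],
)

```text
time: 20.8
position: [0.4306, -0.2618, 0.2004]
tool_rot: [2.714, 1.581, 0.0]
ft_force: [0.6, -1.1, 0.7]
grip_width: 0.598
grip_force: 0.0
```

Emit:
jog_arm(
  increments=[
    {"tx": -34.5,"ty": 8.2,"tz": 0,"wx": 0,"wy": 0,"wz": -0.105,"gripper": 0.6},
    {"tx": -69,"ty": 16.4,"tz": 0,"wx": 0,"wy": 0,"wz": -0.21,"gripper": 0.6},
    {"tx": -103.5,"ty": 24.6,"tz": 0,"wx": 0,"wy": 0,"wz": -0.315,"gripper": 0.6},
    {"tx": -138,"ty": 32.8,"tz": 0,"wx": 0,"wy": 0,"wz": -0.42,"gripper": 0.6},
    {"tx": -172.4,"ty": 41.2,"tz": 0,"wx": 0,"wy": 0,"wz": -0.525,"gripper": 0.6},
  ],
)

```text
time: 21.22
position: [0.3802, -0.4318, 0.2004]
tool_rot: [2.211, 2.231, -0.0]
ft_force: [1.1, -0.3, -0.3]
grip_width: 0.605
grip_force: 0.0
```

```bash
python3 - <<'E'
from jaw import *
for p in [(.381,-.380,.120),(.381,-.480,.12),(.381,-.429,.12)]: print(proj(S,p),proj(T,p))
shot("p9",(140,230,330,340),(200,210,440,420))
E
```

```text
21.2167 tcp [ 380.2 -431.8  200.4] yaw 1.5801 tilt [ 0. -0. -1.] w 0.605 f 0.0 [ 1.1 -0.3 -0.3] q [ 0.9  0.2 -0.1  1.7  0.   1.3  0.8]
[307.1 300.8] [426.8 323.2]
[333.4 326.2] [472.3 324.2]
[319.5 312.8] [449.1 323.7]
scale 2.1052631578947367
scale 1.6666666666666667
```

View pics/p9.png

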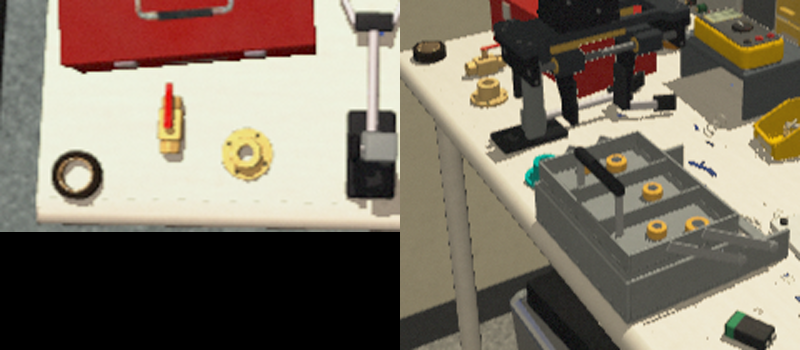

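Emit:
jog_arm(
  increments=[
    {"tx": 0,"ty": 0,"tz": 25,"wx": 0,"wy": 0,"wz": 0,"gripper": 0.6},
    {"tx": 0,"ty": 0,"tz": 50,"wx": 0,"wy": 0,"wz": 0,"gripper": 0.6},
    {"tx": 0,"ty": 0,"tz": 75,"wx": 0,"wy": 0,"wz": 0,"gripper": 0.6},
    {"tx": 0,"ty": 0,"tz": 92,"wx": 0,"wy": 0,"wz": 0,"gripper": 0.6},
    {"tx": 0,"ty": 0,"tz": 97,"wx": 0,"wy": 0,"wz": 0,"gripper": 0.5},
  ],
)

```text
time: 21.73
position: [0.3796, -0.4281, 0.0999]
tool_rot: [-2.213, -2.222, -0.001]
ft_force: [-1.0, 0.2, 0.6]
grip_width: 0.573
grip_force: 0.0
```

Emit:
jog_arm(
  grip_force=25,
  increments=[
    {"tx": 0,"ty": 0,"tz": 0,"wx": 0,"wy": 0,"wz": 0,"gripper": 0.35},
    {"tx": 0,"ty": 0,"tz": 0,"wx": 0,"wy": 0,"wz": 0,"gripper": 0.25},
    {"tx": 0,"ty": 0,"tz": 0,"wx": 0,"wy": 0,"wz": 0,"gripper": 0.15},
    {"tx": 0,"ty": 0,"tz": 0,"wx": 0,"wy": 0,"wz": 0,"gripper": 0.05},
    {"tx": 0,"ty": 0,"tz": 0,"wx": 0,"wy": 0,"wz": 0,"gripper": 0.05},
  ],
)

```text
time: 22.15
position: [0.3815, -0.4307, 0.1044]
tool_rot: [2.215, 2.224, -0.0]
ft_force: [0.4, 0.1, -0.6]
grip_width: 0.233
grip_force: 0.0
```

Emit:
jog_arm(
  increments=[
    {"tx": 0,"ty": 0,"tz": 0,"wx": 0,"wy": 0,"wz": 0,"gripper": 0.05},
    {"tx": 0,"ty": 0,"tz": 0,"wx": 0,"wy": 0,"wz": 0,"gripper": 0.05},
    {"tx": 0,"ty": 0,"tz": 0,"wx": 0,"wy": 0,"wz": 0,"gripper": 0.05},
    {"tx": 0,"ty": 0,"tz": 0,"wx": 0,"wy": 0,"wz": 0,"gripper": 0.05},
    {"tx": 0,"ty": 0,"tz": 0,"wx": 0,"wy": 0,"wz": 0,"gripper": 0.05},
  ],
)

```text
time: 22.57
position: [0.3823, -0.4305, 0.1039]
tool_rot: [2.214, 2.224, 0.001]
ft_force: [4.4, -1.2, 1.2]
grip_width: 0.131
grip_force: 25.0
```

```bash
python3 - <<'E'
from st import *
for i in range(0,26):
    f=np.pi/6+2.094*i/25
    print(i,round(-105*np.cos(f)+90.93,1),round(105*np.sin(f)-52.5,1),end=" | ")
E
```

```text
22.5667 tcp [ 382.3 -430.5  103.9] yaw 1.5753 tilt [ 0. -0. -1.] w 0.131 f 25.0 [ 4.4 -1.2  1.2] q [ 0.9  0.3 -0.1  1.8  0.   1.1  0.8]
0 -0.0 -0.0 | 1 4.7 7.4 | 2 10.0 14.4 | 3 15.9 21.0 | 4 22.3 27.0 | 5 29.2 32.4 | 6 36.5 37.3 | 7 44.2 41.5 | 8 52.3 45.1 | 9 60.6 48.0 | 10 69.1 50.2 | 11 77.8 51.7 | 12 86.5 52.4 | 13 95.3 52.4 | 14 104.1 51.7 | 15 112.7 50.2 | 16 121.3 48.0 | 17 129.6 45.1 | 18 137.6 41.6 | 19 145.3 37.3 | 20 152.6 32.5 | 21 159.5 27.0 | 22 165.9 21.0 | 23 171.8 14.5 | 24 177.1 7.5 | 25 181.8 0.0 |
```

Emit:
jog_arm(
  increments=[
    {"tx": 0,"ty": 4.7,"tz": -7.4,"wx": 0,"wy": 0,"wz": 0,"gripper": 0.05},
    {"tx": 0,"ty": 10,"tz": -14.4,"wx": 0,"wy": 0,"wz": 0,"gripper": 0.05},
    {"tx": 0,"ty": 15.9,"tz": -21,"wx": 0,"wy": 0,"wz": 0,"gripper": 0.05},
    {"tx": 0,"ty": 22.3,"tz": -27,"wx": 0,"wy": 0,"wz": 0,"gripper": 0.05},
    {"tx": 0,"ty": 29.2,"tz": -32.4,"wx": 0,"wy": 0,"wz": 0,"gripper": 0.05},
  ],
)

```text
time: 22.98
position: [0.4082, -0.4302, 0.1341]
tool_rot: [-2.216, -2.222, 0.003]
ft_force: [0.4, -3.7, -8.5]
grip_width: 0.134
grip_force: 25.0
```

Emit:
jog_arm(
  increments=[
    {"tx": 0,"ty": 7.3,"tz": -4.9,"wx": 0,"wy": 0,"wz": 0,"gripper": 0.05},
    {"tx": 0,"ty": 15,"tz": -9.1,"wx": 0,"wy": 0,"wz": 0,"gripper": 0.05},
    {"tx": 0.2,"ty": 23.1,"tz": -12.7,"wx": 0,"wy": 0,"wz": 0,"gripper": 0.05},
    {"tx": 0.3,"ty": 31.4,"tz": -15.6,"wx": 0,"wy": 0,"wz": 0,"gripper": 0.05},
    {"tx": 0.4,"ty": 39.9,"tz": -17.8,"wx": 0,"wy": 0,"wz": 0,"gripper": 0.05},
  ],
)

```text
time: 23.4
position: [0.4502, -0.4299, 0.1541]
tool_rot: [-2.218, -2.225, 0.002]
ft_force: [-3.0, -3.4, -5.1]
grip_width: 0.134
grip_force: 25.0
```

Emit:
jog_arm(
  increments=[
    {"tx": 0,"ty": 8.7,"tz": -1.5,"wx": 0,"wy": 0,"wz": 0,"gripper": 0.05},
    {"tx": 0.1,"ty": 17.4,"tz": -2.2,"wx": 0,"wy": 0,"wz": 0,"gripper": 0.05},
    {"tx": 0.2,"ty": 26.2,"tz": -2.2,"wx": 0,"wy": 0,"wz": 0,"gripper": 0.05},
    {"tx": 0.3,"ty": 35,"tz": -1.5,"wx": 0,"wy": 0,"wz": 0,"gripper": 0.05},
    {"tx": 0.4,"ty": 43.6,"tz": 0,"wx": 0,"wy": 0,"wz": 0,"gripper": 0.05},
  ],
)

```text
time: 23.82
position: [0.4952, -0.4295, 0.1543]
tool_rot: [2.215, 2.224, 0.0]
ft_force: [-3.0, -3.3, 0.9]
grip_width: 0.135
grip_force: 25.0
```

Emit:
jog_arm(
  increments=[
    {"tx": 0,"ty": 8.6,"tz": 2.2,"wx": 0,"wy": 0,"wz": 0,"gripper": 0.05},
    {"tx": 0.1,"ty": 16.9,"tz": 5.1,"wx": 0,"wy": 0,"wz": 0,"gripper": 0.05},
    {"tx": 0.2,"ty": 24.9,"tz": 8.6,"wx": 0,"wy": 0,"wz": 0,"gripper": 0.05},
    {"tx": 0.3,"ty": 32.6,"tz": 12.9,"wx": 0,"wy": 0,"wz": 0,"gripper": 0.05},
    {"tx": 0.4,"ty": 39.9,"tz": 17.7,"wx": 0,"wy": 0,"wz": 0,"gripper": 0.05},
  ],
)

```text
time: 24.23
position: [0.5355, -0.4292, 0.1361]
tool_rot: [2.214, 2.223, 0.001]
ft_force: [0.5, -5.4, 2.2]
grip_width: 0.136
grip_force: 25.0
```

Emit:
jog_arm(
  increments=[
    {"tx": 0,"ty": 6.9,"tz": 5.5,"wx": 0,"wy": 0,"wz": 0,"gripper": 0.05},
    {"tx": 0,"ty": 13.3,"tz": 11.5,"wx": 0,"wy": 0,"wz": 0,"gripper": 0.05},
    {"tx": 0,"ty": 19.2,"tz": 18,"wx": 0,"wy": 0,"wz": 0,"gripper": 0.05},
    {"tx": 0,"ty": 24.5,"tz": 25,"wx": 0,"wy": 0,"wz": 0,"gripper": 0.05},
    {"tx": 0,"ty": 28,"tz": 30,"wx": 0,"wy": 0,"wz": 0,"gripper": 0.05},
  ],
)

```text
time: 24.65
position: [0.5637, -0.4291, 0.1051]
tool_rot: [2.214, 2.223, 0.001]
ft_force: [1.8, -6.2, 0.4]
grip_width: 0.135
grip_force: 25.0
```

```bash
python3 st.py
```

```text
24.65 tcp [ 563.7 -429.1  105.1] yaw 1.5750 tilt [ 0. -0. -1.] w 0.135 f 25.0 [ 1.8 -6.2  0.4] q [ 0.8  0.5 -0.2  1.4  0.1  1.2  0.6]
```

Emit:
jog_arm(
  increments=[
    {"tx": 0,"ty": 0,"tz": 1,"wx": 0,"wy": 0,"wz": 0,"gripper": 0.05},
    {"tx": 0,"ty": 0,"tz": 1,"wx": 0,"wy": 0,"wz": 0,"gripper": 0.2},
    {"tx": 0,"ty": 0,"tz": 1,"wx": 0,"wy": 0,"wz": 0,"gripper": 0.4},
    {"tx": 0,"ty": 0,"tz": 1,"wx": 0,"wy": 0,"wz": 0,"gripper": 0.5},
    {"tx": 0,"ty": 0,"tz": 1,"wx": 0,"wy": 0,"wz": 0,"gripper": 0.5},
  ],
)

```text
time: 25.07
position: [0.5619, -0.4264, 0.1038]
tool_rot: [-2.214, -2.226, -0.002]
ft_force: [-0.8, 0.4, 0.4]
grip_width: 0.34
grip_force: 0.0
```

Emit:
jog_arm(
  increments=[
    {"tx": 0,"ty": 0,"tz": 0,"wx": 0,"wy": 0,"wz": 0,"gripper": 0.5},
    {"tx": 0,"ty": 0,"tz": -15,"wx": 0,"wy": 0,"wz": 0,"gripper": 0.5},
    {"tx": 0,"ty": 0,"tz": -45,"wx": 0,"wy": 0,"wz": 0,"gripper": 0.6},
    {"tx": 0,"ty": 0,"tz": -80,"wx": 0,"wy": 0,"wz": 0,"gripper": 0.7},
    {"tx": 0,"ty": 0,"tz": -115,"wx": 0,"wy": 0,"wz": 0,"gripper": 0.8},
  ],
)

```text
time: 25.48
position: [0.561, -0.4274, 0.2201]
tool_rot: [-2.215, -2.225, -0.0]
ft_force: [1.3, 0.1, 0.6]
grip_width: 0.64
grip_force: 0.0
```

```bash
python3 - <<'E'
from jaw import *
shot("p10",(150,200,520,360),(210,210,450,420))
def bl(im,roi,cond):
    h=cv2.cvtColor(im["color"],cv2.COLOR_BGR2HSV);x0,y0,x1,y1=roi
    m=np.zeros(h.shape[:2],np.uint8);m[y0:y1,x0:x1]=cond(h,im["color"])[y0:y1,x0:x1]
    n,l,st,c=cv2.connectedComponentsWithStats(m)
    return [(st[i],c[i].round(1)) for i in range(1,n) if st[i,4]>15]
br=lambda h,c:(h[...,0]>12)&(h[...,0]<26)&(h[...,1]>85)
dk=lambda h,c:(h[...,2]<80)
print("brass T",bl(T,(200,280,300,330),br));print("brass S",bl(S,(200,220,275,285),br))
print("tape T",bl(T,(150,280,215,330),dk));print("tape S",bl(S,(205,225,245,255),dk))
E
```

```text
25.4833 tcp [ 561.  -427.4  220.1] yaw 1.5750 tilt [-0.  0. -1.] w 0.640 f 0.0 [1.3 0.1 0.6] q [ 0.8  0.5 -0.2  1.3  0.1  1.4  0.6]
scale 1.0810810810810811
scale 1.6666666666666667
brass T [(array([215, 280,  12,  23, 180], dtype=int32), array([221. , 292.5])), (array([246, 291,  23,  25, 315], dtype=int32), array([258.1, 304.4]))]
brass S [(array([209, 235,  17,   7,  89], dtype=int32), array([216.9, 237.9])), (array([239, 240,  25,  16, 256], dtype=int32), array([250.9, 248.2])), (array([242, 256,  23,  19, 297], dtype=int32), array([252.8, 265.7]))]
tape T [(array([165, 302,  24,  23, 175], dtype=int32), array([177.1, 313.1]))]
tape S [(array([208, 235,  20,  13, 143], dtype=int32), array([217.2, 242.6]))]
```

View pics/p10.png

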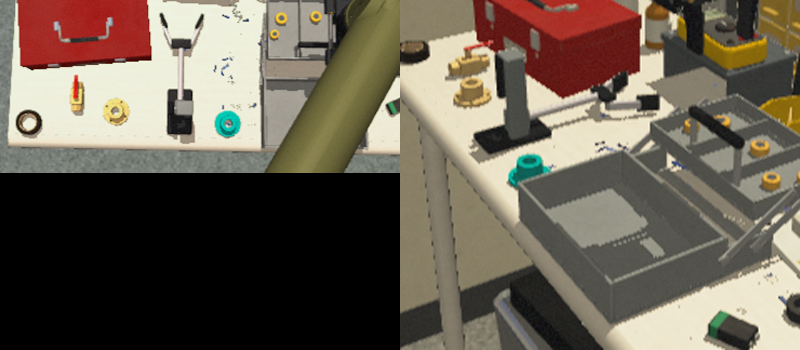

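```bash
python3 - <<'E'
from jaw import *
print("flange",tri([(T,258.1,304.4),(S,252.8,265.7)])*1000,atz(T,258.1,304.4,.012)*1000,atz(S,252.8,265.7,.012)*1000)
print("tape T",atz(T,177.1,313.1,.012)*1000, [atz(T,u,v,.012)[:2]*1000 for u,v in((165,313.5),(189,313.5),(177,302),(177,325))])
print("tape S",atz(S,217.7,241.5,.012)*1000, tri([(T,177.1,313.1),(S,217.7,241.5)])*1000)
print("valve",atz(T,221,291.5,.015)*1000, proj(T,(.4515,.09,.015)), proj(S,(.4515,.09,.015)))
g=T["color"][300:360,230].astype(int).sum(1);print(g)
print([atz(T,230,v,0)[0]*1000 for v in(325,330,335)])
for t in("flange","tape_roll"): print(t,[(np.round(d["bbox"]),round(d["conf"],2)) for d in vision.spot_in("top",t)][:2],[(np.round(d["bbox"]),round(d["conf"],2)) for d in vision.spot_in("side",t)][:2])
E
```

```text
25.5833 tcp [ 564.6 -429.7  227.8] yaw 1.5749 tilt [ 0. -0. -1.] w 0.729 f 0.0 [ 0.9 -0.2  0.9] q [ 0.8  0.4 -0.2  1.3  0.1  1.4  0.6]
flange [418.9  -1.1  13.3] [418.7  -0.9  12. ] [420.    1.2  12. ]
tape T [394.2 189.6  12. ] [array([392.7, 218. ]), array([393.9, 161.5]), array([420.3, 191.2]), array([366.4, 188.3])]
tape S [392.4 186.2  12. ] [394.  190.1  10. ]
valve [447.2  87.9  15. ] [220.2 289.7] [250.8 248.6]
[695 698 703 698 701 697 699 699 697 693 695 694 690 694 693 690 690 693
 694 698 695 692 695 695 695 695 688 689 683 680 683 679 661 617 568 509
 426 290 327 393 419 411 385 349 362 396 390 375 362 354 354 344 332 350
 364 362 373 372 356 344]
[np.float64(369.0444684304935), np.float64(357.28993095769255), np.float64(345.5643233720168)]
flange [(array([350., 300., 372., 325.]), 0.91), (array([242., 292., 267., 315.]), 0.88)] [(array([242., 255., 263., 272.]), 0.65), (array([275., 304., 298., 324.]), 0.63)]
tape_roll [(array([164., 301., 187., 326.]), 0.72)] [(array([210., 234., 229., 250.]), 0.69)]
```

Emit:
jog_arm(
  increments=[
    {"tx": 35,"ty": -7.5,"tz": 0,"wx": 0,"wy": 0,"wz": 0.105,"gripper": 0.6},
    {"tx": 70,"ty": -15,"tz": 0,"wx": 0,"wy": 0,"wz": 0.21,"gripper": 0.6},
    {"tx": 105,"ty": -22.5,"tz": 0,"wx": 0,"wy": 0,"wz": 0.315,"gripper": 0.6},
    {"tx": 140,"ty": -30,"tz": 0,"wx": 0,"wy": 0,"wz": 0.42,"gripper": 0.6},
    {"tx": 175,"ty": -37.5,"tz": 0,"wx": 0,"wy": 0,"wz": 0.525,"gripper": 0.6},
  ],
)

```text
time: 26.3
position: [0.5221, -0.2514, 0.218]
tool_rot: [-2.721, -1.566, 0.002]
ft_force: [0.0, 0.4, 0.7]
grip_width: 0.609
grip_force: 0.0
```

Emit:
jog_arm(
  increments=[
    {"tx": 26.2,"ty": -23.8,"tz": 0,"wx": 0,"wy": 0,"wz": 0.105,"gripper": 0.6},
    {"tx": 52.4,"ty": -47.6,"tz": 0,"wx": 0,"wy": 0,"wz": 0.21,"gripper": 0.6},
    {"tx": 78.6,"ty": -71.4,"tz": 0,"wx": 0,"wy": 0,"wz": 0.315,"gripper": 0.6},
    {"tx": 104.8,"ty": -95.2,"tz": 0,"wx": 0,"wy": 0,"wz": 0.42,"gripper": 0.6},
    {"tx": 131,"ty": -119,"tz": 0,"wx": 0,"wy": 0,"wz": 0.525,"gripper": 0.6},
  ],
)

```text
time: 26.72
position: [0.4839, -0.0788, 0.2184]
tool_rot: [-3.036, -0.807, 0.003]
ft_force: [0.5, -0.8, -0.1]
grip_width: 0.602
grip_force: 0.0
```

Emit:
jog_arm(
  increments=[
    {"tx": 10.6,"ty": -33,"tz": 0,"wx": 0,"wy": 0,"wz": 0.105,"gripper": 0.55},
    {"tx": 21.2,"ty": -66,"tz": 0,"wx": 0,"wy": 0,"wz": 0.21,"gripper": 0.55},
    {"tx": 32,"ty": -99,"tz": 0,"wx": 0,"wy": 0,"wz": 0.315,"gripper": 0.55},
    {"tx": 42.6,"ty": -132,"tz": 0,"wx": 0,"wy": 0,"wz": 0.42,"gripper": 0.55},
    {"tx": 53.2,"ty": -165.6,"tz": 0,"wx": 0,"wy": 0,"wz": 0.525,"gripper": 0.55},
  ],
)

```text
time: 27.13
position: [0.4471, 0.0907, 0.2185]
tool_rot: [3.141, -0.009, -0.002]
ft_force: [1.2, 0.8, -0.2]
grip_width: 0.551
grip_force: 0.0
```

Emit:
jog_arm(
  increments=[
    {"tx": 0,"ty": 0,"tz": 0,"wx": 0,"wy": 0,"wz": 0,"gripper": 0.55},
    {"tx": 0,"ty": 0,"tz": 20,"wx": 0,"wy": 0,"wz": 0,"gripper": 0.55},
    {"tx": 0,"ty": 0,"tz": 55,"wx": 0,"wy": 0,"wz": 0,"gripper": 0.55},
    {"tx": 0,"ty": 0,"tz": 85,"wx": 0,"wy": 0,"wz": 0,"gripper": 0.55},
    {"tx": 0,"ty": 0,"tz": 100,"wx": 0,"wy": 0,"wz": 0,"gripper": 0.55},
  ],
)

```text
time: 27.55
position: [0.4453, 0.0887, 0.1152]
tool_rot: [3.141, 0.001, -0.01]
ft_force: [-1.2, -0.9, -0.8]
grip_width: 0.552
grip_force: 0.0
```

```bash
python3 st.py
```

```text
27.55 tcp [445.3  88.7 115.2] yaw 0.0007 tilt [-0. -0. -1.] w 0.552 f 0.0 [-1.2 -0.9 -0.8] q [ 0.3  0.  -0.5  2.   0.   1.1 -1.8]
```

Emit:
jog_arm(
  increments=[
    {"tx": 3,"ty": -1,"tz": 30,"wx": 0,"wy": 0,"wz": 0,"gripper": 0.55},
    {"tx": 5,"ty": -1,"tz": 60,"wx": 0,"wy": 0,"wz": 0,"gripper": 0.55},
    {"tx": 5,"ty": -1,"tz": 85,"wx": 0,"wy": 0,"wz": 0,"gripper": 0.55},
    {"tx": 5,"ty": -1,"tz": 102,"wx": 0,"wy": 0,"wz": 0,"gripper": 0.55},
    {"tx": 5,"ty": -1,"tz": 110,"wx": 0,"wy": 0,"wz": 0,"gripper": 0.55},
  ],
)

```text
time: 27.97
position: [0.4504, 0.0898, 0.0062]
tool_rot: [3.141, 0.001, -0.01]
ft_force: [-0.0, -1.7, 0.5]
grip_width: 0.549
grip_force: 0.0
```

Emit:
jog_arm(
  grip_force=38,
  increments=[
    {"tx": 0,"ty": 0,"tz": 0,"wx": 0,"wy": 0,"wz": 0,"gripper": 0.4},
    {"tx": 0,"ty": 0,"tz": 0,"wx": 0,"wy": 0,"wz": 0,"gripper": 0.3},
    {"tx": 0,"ty": 0,"tz": 0,"wx": 0,"wy": 0,"wz": 0,"gripper": 0.2},
    {"tx": 0,"ty": 0,"tz": 0,"wx": 0,"wy": 0,"wz": 0,"gripper": 0.2},
    {"tx": 0,"ty": 0,"tz": 0,"wx": 0,"wy": 0,"wz": 0,"gripper": 0.2},
  ],
)

```text
time: 28.38
position: [0.4545, 0.0904, 0.0108]
tool_rot: [3.141, -0.0, 0.004]
ft_force: [-0.2, -0.4, 4.0]
grip_width: 0.293
grip_force: 38.0
```

Emit:
jog_arm(
  increments=[
    {"tx": 0,"ty": 0,"tz": 0,"wx": 0,"wy": 0,"wz": 0,"gripper": 0.2},
    {"tx": 0,"ty": 0,"tz": 0,"wx": 0,"wy": 0,"wz": 0,"gripper": 0.2},
    {"tx": 0,"ty": 0,"tz": -25,"wx": 0,"wy": 0,"wz": 0,"gripper": 0.2},
    {"tx": 0,"ty": 0,"tz": -60,"wx": 0,"wy": 0,"wz": 0,"gripper": 0.2},
    {"tx": 0,"ty": 0,"tz": -95,"wx": 0,"wy": 0,"wz": 0,"gripper": 0.2},
  ],
)

```text
time: 28.8
position: [0.4518, 0.0904, 0.1047]
tool_rot: [-3.142, -0.0, 0.005]
ft_force: [1.4, 0.2, -0.8]
grip_width: 0.295
grip_force: 38.0
```

Emit:
jog_arm(
  increments=[
    {"tx": 0,"ty": 0,"tz": -35,"wx": 0,"wy": 0,"wz": 0,"gripper": 0.2},
    {"tx": 0,"ty": 0,"tz": -70,"wx": 0,"wy": 0,"wz": 0,"gripper": 0.2},
    {"tx": 0,"ty": 10,"tz": -105,"wx": 0,"wy": 0,"wz": 0,"gripper": 0.2},
    {"tx": 0,"ty": 35,"tz": -115,"wx": 0,"wy": 0,"wz": 0,"gripper": 0.2},
    {"tx": 0,"ty": 70,"tz": -115,"wx": 0,"wy": 0,"wz": 0,"gripper": 0.2},
  ],
)

```text
time: 29.22
position: [0.4555, 0.0229, 0.2237]
tool_rot: [-3.141, -0.01, -0.013]
ft_force: [0.3, -0.5, -3.2]
grip_width: 0.294
grip_force: 38.0
```

Emit:
jog_arm(
  increments=[
    {"tx": -2,"ty": 38,"tz": 0,"wx": 0,"wy": 0,"wz": 0,"gripper": 0.2},
    {"tx": -4,"ty": 76,"tz": 0,"wx": 0,"wy": 0,"wz": 0,"gripper": 0.2},
    {"tx": -7,"ty": 114,"tz": 0,"wx": 0,"wy": 0,"wz": 0,"gripper": 0.2},
    {"tx": -10,"ty": 152,"tz": 0,"wx": 0,"wy": 0,"wz": 0,"gripper": 0.2},
    {"tx": -13,"ty": 190,"tz": 0,"wx": 0,"wy": 0,"wz": 0,"gripper": 0.2},
  ],
)

```text
time: 29.63
position: [0.4394, -0.1711, 0.2194]
tool_rot: [3.141, -0.0, -0.0]
ft_force: [0.4, 0.2, -1.3]
grip_width: 0.292
grip_force: 38.0
```

Emit:
jog_arm(
  increments=[
    {"tx": -3,"ty": 38,"tz": 0,"wx": 0,"wy": 0,"wz": 0,"gripper": 0.2},
    {"tx": -6,"ty": 76,"tz": 0,"wx": 0,"wy": 0,"wz": 0,"gripper": 0.2},
    {"tx": -9,"ty": 114,"tz": 0,"wx": 0,"wy": 0,"wz": 0,"gripper": 0.2},
    {"tx": -12,"ty": 152,"tz": 0,"wx": 0,"wy": 0,"wz": 0,"gripper": 0.2},
    {"tx": -15,"ty": 185,"tz": 0,"wx": 0,"wy": 0,"wz": 0,"gripper": 0.2},
  ],
)

```text
time: 30.05
position: [0.4241, -0.357, 0.2191]
tool_rot: [3.141, -0.002, -0.001]
ft_force: [-0.2, 0.1, -0.9]
grip_width: 0.296
grip_force: 38.0
```

```bash
python3 st.py
```

```text
30.05 tcp [ 424.1 -357.   219.1] yaw -0.0014 tilt [-0. -0. -1.] w 0.296 f 38.0 [-0.2  0.1 -0.9] q [ 0.7  0.1 -0.   1.7  0.   1.3 -0.9]
```

Emit:
jog_arm(
  increments=[
    {"tx": 0,"ty": 0,"tz": 35,"wx": 0,"wy": 0,"wz": 0,"gripper": 0.2},
    {"tx": 0,"ty": 0,"tz": 70,"wx": 0,"wy": 0,"wz": 0,"gripper": 0.2},
    {"tx": 0,"ty": 0,"tz": 105,"wx": 0,"wy": 0,"wz": 0,"gripper": 0.2},
    {"tx": 0,"ty": 0,"tz": 135,"wx": 0,"wy": 0,"wz": 0,"gripper": 0.2},
    {"tx": 0,"ty": 0,"tz": 160,"wx": 0,"wy": 0,"wz": 0,"gripper": 0.2},
  ],
)

```text
time: 30.47
position: [0.4238, -0.3534, 0.0566]
tool_rot: [-3.139, 0.0, 0.004]
ft_force: [-0.6, 0.4, -1.5]
grip_width: 0.297
grip_force: 38.0
```

Emit:
jog_arm(
  increments=[
    {"tx": 0,"ty": 0,"tz": 15,"wx": 0,"wy": 0,"wz": 0,"gripper": 0.2},
    {"tx": 0,"ty": 0,"tz": 28,"wx": 0,"wy": 0,"wz": 0,"gripper": 0.2},
    {"tx": 0,"ty": 0,"tz": 37,"wx": 0,"wy": 0,"wz": 0,"gripper": 0.2},
    {"tx": 0,"ty": 0,"tz": 42,"wx": 0,"wy": 0,"wz": 0,"gripper": 0.2},
    {"tx": 0,"ty": 0,"tz": 42,"wx": 0,"wy": 0,"wz": 0,"gripper": 0.2},
  ],
)

```text
time: 30.88
position: [0.425, -0.3543, 0.017]
tool_rot: [-3.141, 0.0, 0.001]
ft_force: [0.4, 0.4, -1.3]
grip_width: 0.289
grip_force: 38.0
```

Emit:
jog_arm(
  increments=[
    {"tx": 0,"ty": 0,"tz": 1,"wx": 0,"wy": 0,"wz": 0,"gripper": 0.2},
    {"tx": 0,"ty": 0,"tz": 2,"wx": 0,"wy": 0,"wz": 0,"gripper": 0.2},
    {"tx": 0,"ty": 0,"tz": 3,"wx": 0,"wy": 0,"wz": 0,"gripper": 0.2},
    {"tx": 0,"ty": 0,"tz": 4,"wx": 0,"wy": 0,"wz": 0,"gripper": 0.2},
    {"tx": 0,"ty": 0,"tz": 4,"wx": 0,"wy": 0,"wz": 0,"gripper": 0.2},
  ],
)

```text
time: 31.3
position: [0.4259, -0.355, 0.0158]
tool_rot: [3.141, -0.0, 0.002]
ft_force: [-3.7, 2.2, 10.2]
grip_width: 0.291
grip_force: 38.0
```

Emit:
jog_arm(
  increments=[
    {"tx": 0,"ty": 0,"tz": 0,"wx": 0,"wy": 0,"wz": 0,"gripper": 0.3},
    {"tx": 0,"ty": 0,"tz": 0,"wx": 0,"wy": 0,"wz": 0,"gripper": 0.36},
    {"tx": 0,"ty": 0,"tz": 0,"wx": 0,"wy": 0,"wz": 0,"gripper": 0.4},
    {"tx": 0,"ty": 0,"tz": 0,"wx": 0,"wy": 0,"wz": 0,"gripper": 0.4},
    {"tx": 0,"ty": 0,"tz": 0,"wx": 0,"wy": 0,"wz": 0,"gripper": 0.4},
  ],
)

```text
time: 31.72
position: [0.4254, -0.3547, 0.0137]
tool_rot: [3.141, -0.0, 0.001]
ft_force: [-0.4, 0.3, 0.1]
grip_width: 0.392
grip_force: 0.0
```

Emit:
jog_arm(
  increments=[
    {"tx": 0,"ty": 0,"tz": -15,"wx": 0,"wy": 0,"wz": 0,"gripper": 0.4},
    {"tx": 0,"ty": 0,"tz": -50,"wx": 0,"wy": 0,"wz": 0,"gripper": 0.4},
    {"tx": 0,"ty": 0,"tz": -85,"wx": 0,"wy": 0,"wz": 0,"gripper": 0.5},
    {"tx": 0,"ty": 0,"tz": -125,"wx": 0,"wy": 0,"wz": 0,"gripper": 0.7},
    {"tx": 0,"ty": 0,"tz": -165,"wx": 0,"wy": 0,"wz": 0,"gripper": 0.9},
  ],
)

```text
time: 32.13
position: [0.4248, -0.3542, 0.1798]
tool_rot: [-3.141, 0.0, 0.001]
ft_force: [0.2, -0.1, -0.4]
grip_width: 0.542
grip_force: 0.0
```

```bash
cat > bl.py <<'E'
from jaw import *
def bl(im,roi,cond):
    h=cv2.cvtColor(im["color"],cv2.COLOR_BGR2HSV);x0,y0,x1,y1=roi
    m=np.zeros(h.shape[:2],np.uint8);m[y0:y1,x0:x1]=cond(h,im["color"])[y0:y1,x0:x1]
    n,l,st,c=cv2.connectedComponentsWithStats(m)
    return [(st[i],c[i].round(1)) for i in range(1,n) if st[i,4]>15]
br=lambda h,c:(h[...,0]>12)&(h[...,0]<26)&(h[...,1]>85)
rd=lambda h,c:((h[...,0]<6)|(h[...,0]>174))&(h[...,1]>150)&(h[...,2]>110)
dk=lambda h,c:(h[...,2]<80)
for n,b,z in(("flange",bl(T,(225,285,300,330),br),.012),("tape",bl(T,(150,285,215,335),dk),.012),("boxbrass",bl(T,(385,295,498,340),br),.02),("boxred",bl(T,(385,280,498,340),rd),.045),("sbrass",bl(S,(270,280,410,400),br),.02),("sred",bl(S,(270,280,410,400),rd),.045)):
    for st,c in b: print(n,st,c,atz(S if n[0]=="s" else T,*c,z)*1000)
E
python3 bl.py
```

```text
32.1333 tcp [ 424.8 -354.2  179.8] yaw -0.0002 tilt [-0.  0. -1.] w 0.542 f 0.0 [ 0.2 -0.1 -0.4] q [ 0.7  0.1 -0.   1.8  0.   1.2 -0.9]
flange [246 291  23  25 316] [257.9 304.4] [418.7  -0.4  12. ]
tape [165 302  23  23 172] [177.3 313.1] [394.2 189.1  12. ]
sbrass [380 281   4   9  28] [381.8 285.1] [ 634.8 -262.9   20. ]
sbrass [398 280  10   8  36] [404.1 282.5] [ 686.2 -280.2   20. ]
sbrass [306 322  32  20 461] [321.3 331.4] [ 423.  -354.2   20. ]
sred [319 313  22   9  74] [329.  316.7] [ 444.9 -348.6   45. ]
```

Emit:
jog_arm(
  increments=[
    {"tx": 6,"ty": -35,"tz": 0,"wx": 0,"wy": 0,"wz": 0,"gripper": 1},
    {"tx": 12,"ty": -70,"tz": 0,"wx": 0,"wy": 0,"wz": 0,"gripper": 1},
    {"tx": 18,"ty": -106,"tz": 0,"wx": 0,"wy": 0,"wz": 0,"gripper": 1},
    {"tx": 24,"ty": -142,"tz": 0,"wx": 0,"wy": 0,"wz": 0,"gripper": 1},
    {"tx": 25,"ty": -177,"tz": 0,"wx": 0,"wy": 0,"wz": 0,"gripper": 1},
  ],
)

```text
time: 32.65
position: [0.4508, -0.1755, 0.1781]
tool_rot: [-3.141, -0.001, -0.001]
ft_force: [1.3, 0.3, -0.1]
grip_width: 0.966
grip_force: 0.0
```

Emit:
jog_arm(
  increments=[
    {"tx": 0,"ty": -35,"tz": 0,"wx": 0,"wy": 0,"wz": 0,"gripper": 1},
    {"tx": -5,"ty": -70,"tz": 0,"wx": 0,"wy": 0,"wz": 0,"gripper": 1},
    {"tx": -12,"ty": -106,"tz": 0,"wx": 0,"wy": 0,"wz": 0,"gripper": 1},
    {"tx": -20,"ty": -142,"tz": 0,"wx": 0,"wy": 0,"wz": 0,"gripper": 1},
    {"tx": -28,"ty": -177,"tz": 0,"wx": 0,"wy": 0,"wz": 0,"gripper": 1},
  ],
)

```text
time: 33.07
position: [0.4216, 0.0012, 0.1781]
tool_rot: [3.141, -0.0, -0.0]
ft_force: [0.6, -0.7, 0.2]
grip_width: 0.998
grip_force: 0.0
```

Emit:
jog_arm(
  increments=[
    {"tx": 0,"ty": 0,"tz": 0,"wx": 0,"wy": 0,"wz": 0,"gripper": 1},
    {"tx": 0,"ty": 0,"tz": 30,"wx": 0,"wy": 0,"wz": 0,"gripper": 1},
    {"tx": 0,"ty": 0,"tz": 65,"wx": 0,"wy": 0,"wz": 0,"gripper": 1},
    {"tx": 0,"ty": 0,"tz": 95,"wx": 0,"wy": 0,"wz": 0,"gripper": 1},
    {"tx": 0,"ty": 0,"tz": 120,"wx": 0,"wy": 0,"wz": 0,"gripper": 1},
  ],
)

```text
time: 33.48
position: [0.4212, -0.0007, 0.0563]
tool_rot: [3.141, 0.0, -0.002]
ft_force: [-0.0, 0.7, 0.0]
grip_width: 1.001
grip_force: 0.0
```

```bash
python3 st.py
```

```text
33.4833 tcp [421.2  -0.7  56.3] yaw 0.0002 tilt [-0. -0. -1.] w 1.001 f 0.0 [-0.   0.7  0. ] q [ 0.3  0.  -0.4  2.2  0.   1.  -1.6]
```

Emit:
jog_arm(
  increments=[
    {"tx": 0,"ty": 0,"tz": 15,"wx": 0,"wy": 0,"wz": 0,"gripper": 1},
    {"tx": 0,"ty": 0,"tz": 30,"wx": 0,"wy": 0,"wz": 0,"gripper": 1},
    {"tx": 0,"ty": 0,"tz": 44,"wx": 0,"wy": 0,"wz": 0,"gripper": 1},
    {"tx": 0,"ty": 0,"tz": 53,"wx": 0,"wy": 0,"wz": 0,"gripper": 1},
    {"tx": 0,"ty": 0,"tz": 53,"wx": 0,"wy": 0,"wz": 0,"gripper": 0.9},
  ],
)

```text
time: 33.9
position: [0.4205, -0.0006, 0.0036]
tool_rot: [-3.141, 0.0, 0.006]
ft_force: [-0.3, -0.1, 0.2]
grip_width: 0.976
grip_force: 0.0
```

Emit:
jog_arm(
  grip_force=35,
  increments=[
    {"tx": 0,"ty": 0,"tz": 0,"wx": 0,"wy": 0,"wz": 0,"gripper": 0.8},
    {"tx": 0,"ty": 0,"tz": 0,"wx": 0,"wy": 0,"wz": 0,"gripper": 0.7},
    {"tx": 0,"ty": 0,"tz": 0,"wx": 0,"wy": 0,"wz": 0,"gripper": 0.55},
    {"tx": 0,"ty": 0,"tz": 0,"wx": 0,"wy": 0,"wz": 0,"gripper": 0.55},
    {"tx": 0,"ty": 0,"tz": 0,"wx": 0,"wy": 0,"wz": 0,"gripper": 0.55},
  ],
)

```text
time: 34.32
position: [0.4229, -0.0005, 0.0062]
tool_rot: [3.141, -0.0, 0.002]
ft_force: [0.2, 1.2, 0.1]
grip_width: 0.635
grip_force: 0.5
```

Emit:
jog_arm(
  increments=[
    {"tx": 0,"ty": 0,"tz": 0,"wx": 0,"wy": 0,"wz": 0,"gripper": 0.55},
    {"tx": 0,"ty": 0,"tz": 0,"wx": 0,"wy": 0,"wz": 0,"gripper": 0.55},
    {"tx": 0,"ty": 0,"tz": -20,"wx": 0,"wy": 0,"wz": 0,"gripper": 0.55},
    {"tx": 0,"ty": 0,"tz": -50,"wx": 0,"wy": 0,"wz": 0,"gripper": 0.55},
    {"tx": 0,"ty": 0,"tz": -85,"wx": 0,"wy": 0,"wz": 0,"gripper": 0.55},
  ],
)

```text
time: 34.73
position: [0.4202, -0.0005, 0.09]
tool_rot: [-3.141, -0.0, 0.007]
ft_force: [1.9, -0.8, -0.5]
grip_width: 0.593
grip_force: 31.2
```

```bash
python3 st.py; python3 bl.py | grep flange
```

```text
34.7333 tcp [420.2  -0.5  90. ] yaw 0.0001 tilt [-0.  0. -1.] w 0.593 f 31.2 [ 1.9 -0.8 -0.5] q [ 0.3 -0.  -0.4  2.1 -0.   1.1 -1.6]
```

Emit:
jog_arm(
  increments=[
    {"tx": 0,"ty": 0,"tz": 0,"wx": 0,"wy": 0,"wz": 0,"gripper": 0.5},
    {"tx": 0,"ty": 0,"tz": 0,"wx": 0,"wy": 0,"wz": 0,"gripper": 0.5},
    {"tx": 0,"ty": 0,"tz": 0,"wx": 0,"wy": 0,"wz": 0,"gripper": 0.5},
    {"tx": 0,"ty": 0,"tz": 0,"wx": 0,"wy": 0,"wz": 0,"gripper": 0.5},
    {"tx": 0,"ty": 0,"tz": 0,"wx": 0,"wy": 0,"wz": 0,"gripper": 0.5},
  ],
)

```text
time: 35.25
position: [0.4215, -0.0005, 0.0894]
tool_rot: [-3.141, 0.0, 0.004]
ft_force: [0.2, 0.6, -0.1]
grip_width: 0.593
grip_force: 31.2
```

```bash
python3 - <<'E'
from bl import *
print(bl(S,(200,180,290,300),br),bl(T,(200,260,320,340),br))
for z in(.01,.1):print(z,proj(S,(.42,0,z)))
print([(np.round(d["bbox"]),round(d["conf"],2)) for d in vision.spot_in("side","flange")])
c=S["color"][180:290,200:330];cv2.imwrite("pics/q.png",cv2.resize(c,None,fx=5,fy=5,interpolation=2))
E
```

```text
35.25 tcp [421.5  -0.5  89.4] yaw -0.0000 tilt [-0.  0. -1.] w 0.593 f 31.2 [ 0.2  0.6 -0.1] q [ 0.3 -0.  -0.4  2.1 -0.   1.  -1.6]
tape [165 302  24  23 174] [177.2 313.1] [394.2 189.3  12. ]
boxbrass [402 295  13  24 200] [407.9 307.7] [ 418.1 -355.7   20. ]
boxred [409 286   3  21  63] [410. 296.] [ 444.3 -356.4   45. ]
sbrass [380 281   4   9  28] [381.8 285.1] [ 634.8 -262.9   20. ]
sbrass [398 280  10   8  36] [404.1 282.5] [ 686.2 -280.2   20. ]
sbrass [306 322  32  20 460] [321.3 331.4] [ 423.  -354.2   20. ]
sred [319 313  22   9  73] [329.2 316.7] [ 445.3 -348.8   45. ]
[(array([229, 195,  15,  14,  70], dtype=int32), array([234.5, 202.2])), (array([248, 201,  13,   4,  33], dtype=int32), array([254. , 202.4])), (array([243, 214,   4,   7,  17], dtype=int32), array([244.2, 217.2])), (array([239, 227,  18,  18, 160], dtype=int32), array([246.3, 236.9])), (array([209, 235,  18,   8,  92], dtype=int32), array([216.9, 237.9])), (array([260, 234,   3,   8,  19], dtype=int32), array([260.8, 237.7]))] []
0.01 [253.  266.6]
0.1 [250.2 234.5]
[(array([276., 304., 299., 322.]), 0.82), (array([239., 228., 264., 243.]), 0.73), (array([269., 244., 274., 268.]), 0.42)]
```

Emit:
jog_arm(
  grip_force=45,
  increments=[
    {"tx": 0,"ty": 0,"tz": -20,"wx": 0,"wy": 0,"wz": 0,"gripper": 0.45},
    {"tx": 0,"ty": 0,"tz": -50,"wx": 0,"wy": 0,"wz": 0,"gripper": 0.45},
    {"tx": 3,"ty": 5,"tz": -80,"wx": 0,"wy": 0,"wz": 0,"gripper": 0.45},
    {"tx": 6,"ty": 20,"tz": -105,"wx": 0,"wy": 0,"wz": 0,"gripper": 0.45},
    {"tx": 9,"ty": 45,"tz": -115,"wx": 0,"wy": 0,"wz": 0,"gripper": 0.45},
  ],
)

```text
time: 35.82
position: [0.4336, -0.0439, 0.2095]
tool_rot: [3.141, 0.007, 0.01]
ft_force: [0.5, -0.2, -0.3]
grip_width: 0.591
grip_force: 40.2
```

Emit:
jog_arm(
  increments=[
    {"tx": 3,"ty": 36,"tz": 0,"wx": 0,"wy": 0,"wz": 0,"gripper": 0.45},
    {"tx": 7,"ty": 73,"tz": 0,"wx": 0,"wy": 0,"wz": 0,"gripper": 0.45},
    {"tx": 11,"ty": 111,"tz": 0,"wx": 0,"wy": 0,"wz": 0,"gripper": 0.45},
    {"tx": 14,"ty": 149,"tz": 0,"wx": 0,"wy": 0,"wz": 0,"gripper": 0.45},
    {"tx": 17,"ty": 187,"tz": 0,"wx": 0,"wy": 0,"wz": 0,"gripper": 0.45},
  ],
)

```text
time: 36.23
position: [0.4481, -0.2344, 0.2054]
tool_rot: [3.141, -0.0, -0.0]
ft_force: [1.2, 0.6, -0.1]
grip_width: 0.591
grip_force: 40.2
```

Emit:
jog_arm(
  increments=[
    {"tx": 3,"ty": 38,"tz": 0,"wx": 0,"wy": 0,"wz": 0,"gripper": 0.45},
    {"tx": 7,"ty": 76,"tz": 0,"wx": 0,"wy": 0,"wz": 0,"gripper": 0.45},
    {"tx": 11,"ty": 114,"tz": 0,"wx": 0,"wy": 0,"wz": 0,"gripper": 0.45},
    {"tx": 14,"ty": 152,"tz": 0,"wx": 0,"wy": 0,"wz": 0,"gripper": 0.45},
    {"tx": 16,"ty": 187,"tz": 0,"wx": 0,"wy": 0,"wz": 0,"gripper": 0.45},
  ],
)

```text
time: 36.65
position: [0.464, -0.4219, 0.205]
tool_rot: [3.141, -0.001, -0.001]
ft_force: [0.8, 0.1, -1.1]
grip_width: 0.592
grip_force: 40.2
```

Emit:
jog_arm(
  increments=[
    {"tx": 0,"ty": 10,"tz": 0,"wx": 0,"wy": 0,"wz": 0,"gripper": 0.45},
    {"tx": 0,"ty": 13,"tz": 20,"wx": 0,"wy": 0,"wz": 0,"gripper": 0.45},
    {"tx": 0,"ty": 13,"tz": 50,"wx": 0,"wy": 0,"wz": 0,"gripper": 0.45},
    {"tx": 0,"ty": 13,"tz": 80,"wx": 0,"wy": 0,"wz": 0,"gripper": 0.45},
    {"tx": 0,"ty": 13,"tz": 100,"wx": 0,"wy": 0,"wz": 0,"gripper": 0.45},
  ],
)

```text
time: 37.07
position: [0.4632, -0.4311, 0.1021]
tool_rot: [-3.139, 0.0, 0.005]
ft_force: [-0.6, 0.1, -1.5]
grip_width: 0.596
grip_force: 40.2
```

```bash
python3 st.py
```

```text
37.0667 tcp [ 463.2 -431.1  102.1] yaw -0.0000 tilt [-0.  0. -1.] w 0.596 f 40.2 [-0.6  0.1 -1.5] q [ 0.7  0.4 -0.   1.6  0.   1.1 -0.9]
```

Emit:
jog_arm(
  increments=[
    {"tx": 0,"ty": 0,"tz": 25,"wx": 0,"wy": 0,"wz": 0,"gripper": 0.45},
    {"tx": 0,"ty": 0,"tz": 50,"wx": 0,"wy": 0,"wz": 0,"gripper": 0.45},
    {"tx": 0,"ty": 0,"tz": 70,"wx": 0,"wy": 0,"wz": 0,"gripper": 0.45},
    {"tx": 0,"ty": 0,"tz": 84,"wx": 0,"wy": 0,"wz": 0,"gripper": 0.45},
    {"tx": 0,"ty": 0,"tz": 88,"wx": 0,"wy": 0,"wz": 0,"gripper": 0.45},
  ],
)

```text
time: 37.48
position: [0.4628, -0.4307, 0.0144]
tool_rot: [-3.138, -0.0, 0.006]
ft_force: [-0.5, 0.2, -0.4]
grip_width: 0.589
grip_force: 40.2
```

Emit:
jog_arm(
  increments=[
    {"tx": 0,"ty": 0,"tz": 1,"wx": 0,"wy": 0,"wz": 0,"gripper": 0.45},
    {"tx": 0,"ty": 0,"tz": 2,"wx": 0,"wy": 0,"wz": 0,"gripper": 0.45},
    {"tx": 0,"ty": 0,"tz": 4,"wx": 0,"wy": 0,"wz": 0,"gripper": 0.45},
    {"tx": 0,"ty": 0,"tz": 5,"wx": 0,"wy": 0,"wz": 0,"gripper": 0.45},
    {"tx": 0,"ty": 0,"tz": 5,"wx": 0,"wy": 0,"wz": 0,"gripper": 0.45},
  ],
)

```text
time: 37.9
position: [0.4647, -0.433, 0.0134]
tool_rot: [3.141, -0.0, 0.002]
ft_force: [-0.1, 0.9, -0.3]
grip_width: 0.592
grip_force: 40.2
```

Emit:
jog_arm(
  increments=[
    {"tx": 0,"ty": 0,"tz": 0,"wx": 0,"wy": 0,"wz": 0,"gripper": 0.6},
    {"tx": 0,"ty": 0,"tz": 0,"wx": 0,"wy": 0,"wz": 0,"gripper": 0.65},
    {"tx": 0,"ty": 0,"tz": 0,"wx": 0,"wy": 0,"wz": 0,"gripper": 0.72},
    {"tx": 0,"ty": 0,"tz": 0,"wx": 0,"wy": 0,"wz": 0,"gripper": 0.75},
    {"tx": 0,"ty": 0,"tz": 0,"wx": 0,"wy": 0,"wz": 0,"gripper": 0.75},
  ],
)

```text
time: 38.32
position: [0.4644, -0.4327, 0.0128]
tool_rot: [3.141, -0.0, 0.0]
ft_force: [0.6, -0.6, -0.0]
grip_width: 0.729
grip_force: 0.0
```

Emit:
jog_arm(
  increments=[
    {"tx": 0,"ty": 0,"tz": 0,"wx": 0,"wy": 0,"wz": 0,"gripper": 0.75},
    {"tx": 0,"ty": 0,"tz": -30,"wx": 0,"wy": 0,"wz": 0,"gripper": 0.75},
    {"tx": 0,"ty": 0,"tz": -65,"wx": 0,"wy": 0,"wz": 0,"gripper": 0.75},
    {"tx": 0,"ty": 0,"tz": -105,"wx": 0,"wy": 0,"wz": 0,"gripper": 0.8},
    {"tx": 0,"ty": 0,"tz": -145,"wx": 0,"wy": 0,"wz": 0,"gripper": 0.9},
  ],
)

```text
time: 38.73
position: [0.4637, -0.4322, 0.1587]
tool_rot: [-3.141, 0.0, 0.002]
ft_force: [0.5, -0.2, 0.8]
grip_width: 0.814
grip_force: 0.0
```

```bash
python3 bl.py
```

```text
38.7333 tcp [ 463.7 -432.2  158.7] yaw -0.0002 tilt [-0.  0. -1.] w 0.814 f 0.0 [ 0.5 -0.2  0.8] q [ 0.7  0.3 -0.   1.6  0.   1.2 -0.9]
tape [165 302  24  23 175] [177.3 313.3] [393.8 189.1  12. ]
boxbrass [403 295  12  24 199] [407.9 307.7] [ 418.1 -355.7   20. ]
boxred [409 286   3  21  63] [410. 296.] [ 444.3 -356.4   45. ]
sbrass [380 281   4   9  28] [381.8 285.1] [ 634.8 -262.9   20. ]
sbrass [398 280  10   8  36] [404.1 282.5] [ 686.2 -280.2   20. ]
sbrass [306 322  32  20 461] [321.3 331.4] [ 423.  -354.2   20. ]
sbrass [344 334  29  26 560] [358.1 347.5] [ 458.1 -439.7   20. ]
sred [319 313  22   9  74] [329.3 316.6] [ 445.6 -348.6   45. ]
```

Emit:
jog_arm(
  increments=[
    {"tx": 0,"ty": -30,"tz": -15,"wx": 0,"wy": 0,"wz": 0,"gripper": 1},
    {"tx": 0,"ty": -68,"tz": -25,"wx": 0,"wy": 0,"wz": 0,"gripper": 1},
    {"tx": 0,"ty": -108,"tz": -30,"wx": 0,"wy": 0,"wz": 0,"gripper": 1},
    {"tx": 0,"ty": -148,"tz": -30,"wx": 0,"wy": 0,"wz": 0,"gripper": 1},
    {"tx": 0,"ty": -188,"tz": -30,"wx": 0,"wy": 0,"wz": 0,"gripper": 1},
  ],
)

```text
time: 39.25
position: [0.4642, -0.2429, 0.1878]
tool_rot: [3.141, -0.001, 0.001]
ft_force: [1.5, 0.3, 0.4]
grip_width: 0.999
grip_force: 0.0
```

Emit:
jog_arm(
  increments=[
    {"tx": -2,"ty": -40,"tz": 0,"wx": 0,"wy": 0,"wz": 0,"gripper": 1},
    {"tx": -4,"ty": -80,"tz": 0,"wx": 0,"wy": 0,"wz": 0,"gripper": 1},
    {"tx": -6,"ty": -120,"tz": 0,"wx": 0,"wy": 0,"wz": 0,"gripper": 1},
    {"tx": -8,"ty": -160,"tz": 0,"wx": 0,"wy": 0,"wz": 0,"gripper": 1},
    {"tx": -10,"ty": -200,"tz": 0,"wx": 0,"wy": 0,"wz": 0,"gripper": 1},
  ],
)

```text
time: 39.67
position: [0.4537, -0.0427, 0.1874]
tool_rot: [3.141, -0.001, 0.001]
ft_force: [0.8, 0.5, -1.2]
grip_width: 1.003
grip_force: 0.0
```

Emit:
jog_arm(
  increments=[
    {"tx": -3,"ty": -40,"tz": 0,"wx": 0,"wy": 0,"wz": 0,"gripper": 1},
    {"tx": -6,"ty": -80,"tz": 0,"wx": 0,"wy": 0,"wz": 0,"gripper": 1},
    {"tx": -10,"ty": -118,"tz": 0,"wx": 0,"wy": 0,"wz": 0,"gripper": 1},
    {"tx": -15,"ty": -153,"tz": 0,"wx": 0,"wy": 0,"wz": 0,"gripper": 1},
    {"tx": -22,"ty": -183,"tz": 0,"wx": 0,"wy": 0,"wz": 0,"gripper": 1},
  ],
)

```text
time: 40.08
position: [0.4318, 0.1412, 0.1875]
tool_rot: [-3.141, -0.003, -0.001]
ft_force: [1.0, 0.5, -0.5]
grip_width: 1.002
grip_force: 0.0
```

Emit:
jog_arm(
  increments=[
    {"tx": -20,"ty": -28,"tz": 20,"wx": 0,"wy": 0,"wz": 0,"gripper": 1},
    {"tx": -38,"ty": -48,"tz": 45,"wx": 0,"wy": 0,"wz": 0,"gripper": 1},
    {"tx": -38,"ty": -50,"tz": 75,"wx": 0,"wy": 0,"wz": 0,"gripper": 1},
    {"tx": -38,"ty": -50,"tz": 105,"wx": 0,"wy": 0,"wz": 0,"gripper": 1},
    {"tx": -38,"ty": -50,"tz": 130,"wx": 0,"wy": 0,"wz": 0,"gripper": 1},
  ],
)

```text
time: 40.5
position: [0.3933, 0.1887, 0.0558]
tool_rot: [3.141, 0.003, -0.0]
ft_force: [-0.1, -0.2, 0.3]
grip_width: 1.0
grip_force: 0.0
```

```bash
python3 - <<'E'
from bl import *
print("S",bl(S,(200,225,245,256),dk), tri([(T,177.3,313.3),(S,217.7,241.5)])*1000)
print(bl(S,(270,280,410,400),br))
E
```

```text
40.5 tcp [393.3 188.7  55.8] yaw 0.0016 tilt [-0. -0. -1.] w 1.000 f 0.0 [-0.1 -0.2  0.3] q [ 0.1  0.1 -0.6  2.1  0.   1.  -2.1]
tape [ 150  287   59   48 1767] [177.2 312.8] [394.9 189.4  12. ]
boxbrass [403 295  12  24 199] [407.9 307.8] [ 417.9 -355.7   20. ]
boxbrass [430 295  21   7 110] [439.9 297.4] [ 444.  -431.9   20. ]
boxred [409 286   3  21  63] [410. 296.] [ 444.3 -356.4   45. ]
sbrass [380 281   4   9  28] [381.8 285.1] [ 634.8 -262.9   20. ]
sbrass [398 280  10   8  36] [404.1 282.5] [ 686.2 -280.2   20. ]
sbrass [306 322  32  20 457] [321.3 331.4] [ 423.  -354.2   20. ]
sbrass [344 334  29  26 560] [358.1 347.5] [ 458.1 -439.7   20. ]
sred [319 313  22   9  74] [329.  316.7] [ 444.9 -348.6   45. ]
S [(array([208, 225,  20,  23, 231], dtype=int32), array([218.3, 237.7]))] [393.6 189.5  10.4]
[(array([380, 281,   4,   9,  28], dtype=int32), array([381.8, 285.1])), (array([398, 280,  10,   8,  36], dtype=int32), array([404.1, 282.5])), (array([306, 322,  32,  20, 457], dtype=int32), array([321.3, 331.4])), (array([344, 334,  29,  26, 560], dtype=int32), array([358.1, 347.5]))]
```

Emit:
jog_arm(
  increments=[
    {"tx": 0,"ty": 0,"tz": 15,"wx": 0,"wy": 0,"wz": 0,"gripper": 1},
    {"tx": 0,"ty": 0,"tz": 30,"wx": 0,"wy": 0,"wz": 0,"gripper": 1},
    {"tx": 0,"ty": 0,"tz": 44,"wx": 0,"wy": 0,"wz": 0,"gripper": 1},
    {"tx": 0,"ty": 0,"tz": 53,"wx": 0,"wy": 0,"wz": 0,"gripper": 1},
    {"tx": 0,"ty": 0,"tz": 53,"wx": 0,"wy": 0,"wz": 0,"gripper": 0.9},
  ],
)

```text
time: 41.02
position: [0.3939, 0.188, 0.0041]
tool_rot: [3.141, -0.001, -0.003]
ft_force: [0.5, 0.0, 0.1]
grip_width: 0.972
grip_force: 0.0
```

Emit:
jog_arm(
  grip_force=30,
  increments=[
    {"tx": 0,"ty": 0,"tz": 0,"wx": 0,"wy": 0,"wz": 0,"gripper": 0.8},
    {"tx": 0,"ty": 0,"tz": 0,"wx": 0,"wy": 0,"wz": 0,"gripper": 0.7},
    {"tx": 0,"ty": 0,"tz": 0,"wx": 0,"wy": 0,"wz": 0,"gripper": 0.5},
    {"tx": 0,"ty": 0,"tz": 0,"wx": 0,"wy": 0,"wz": 0,"gripper": 0.5},
    {"tx": 0,"ty": 0,"tz": 0,"wx": 0,"wy": 0,"wz": 0,"gripper": 0.5},
  ],
)

```text
time: 41.43
position: [0.395, 0.1888, 0.0052]
tool_rot: [-3.141, 0.0, -0.002]
ft_force: [-0.6, 1.7, 1.5]
grip_width: 0.629
grip_force: 0.4
```

Emit:
jog_arm(
  increments=[
    {"tx": 0,"ty": 0,"tz": 0,"wx": 0,"wy": 0,"wz": 0,"gripper": 0.5},
    {"tx": 0,"ty": 0,"tz": 0,"wx": 0,"wy": 0,"wz": 0,"gripper": 0.5},
    {"tx": 0,"ty": 0,"tz": -20,"wx": 0,"wy": 0,"wz": 0,"gripper": 0.5},
    {"tx": 0,"ty": 0,"tz": -50,"wx": 0,"wy": 0,"wz": 0,"gripper": 0.5},
    {"tx": 0,"ty": 0,"tz": -85,"wx": 0,"wy": 0,"wz": 0,"gripper": 0.5},
  ],
)

```text
time: 41.85
position: [0.3923, 0.1876, 0.0888]
tool_rot: [3.14, 0.0, -0.008]
ft_force: [0.7, -0.5, -0.3]
grip_width: 0.61
grip_force: 30.0
```

```bash
python3 - <<'E'
from bl import *
print("S",bl(S,(195,200,245,256),dk),[(np.round(d["bbox"]),round(d["conf"],2)) for d in vision.spot_in("side","tape_roll")])
print([proj(S,(.394,.189,z)).round(1) for z in(.01,.095)])
E
```

```text
41.85 tcp [392.3 187.6  88.8] yaw 0.0003 tilt [-0. -0. -1.] w 0.610 f 30.0 [ 0.7 -0.5 -0.3] q [ 0.1  0.  -0.6  2.1  0.   1.  -2.1]
tape [ 150  291   57   44 1834] [176.7 312.8] [394.9 190.5  12. ]
boxbrass [403 295  12  24 199] [407.9 307.8] [ 417.9 -355.7   20. ]
boxbrass [430 295  21   7 109] [440.  297.4] [ 444.  -432.1   20. ]
boxred [409 286   3  21  63] [410. 296.] [ 444.3 -356.4   45. ]
sbrass [380 281   4   9  28] [381.8 285.1] [ 634.8 -262.9   20. ]
sbrass [398 280  10   8  36] [404.1 282.5] [ 686.2 -280.2   20. ]
sbrass [306 322  32  20 457] [321.3 331.4] [ 423.  -354.2   20. ]
sbrass [344 334  29  26 560] [358.1 347.5] [ 458.1 -439.7   20. ]
sred [319 313  22   9  74] [329.3 316.6] [ 445.6 -348.6   45. ]
S [(array([205, 200,  21,  18, 291], dtype=int32), array([215.2, 208.4]))] [(array([204., 205., 229., 221.]), 0.58), (array([359., 267., 478., 339.]), 0.55)]
[array([218. , 241.6]), array([214.7, 213.5])]
```

Emit:
jog_arm(
  increments=[
    {"tx": 0,"ty": 0,"tz": -25,"wx": 0,"wy": 0,"wz": 0,"gripper": 0.45},
    {"tx": 3,"ty": 0,"tz": -55,"wx": 0,"wy": 0,"wz": 0,"gripper": 0.45},
    {"tx": 6,"ty": 4,"tz": -85,"wx": 0,"wy": 0,"wz": 0,"gripper": 0.45},
    {"tx": 10,"ty": 10,"tz": -108,"wx": 0,"wy": 0,"wz": 0,"gripper": 0.45},
    {"tx": 15,"ty": 20,"tz": -116,"wx": 0,"wy": 0,"wz": 0,"gripper": 0.45},
  ],
)

```text
time: 42.42
position: [0.4103, 0.1693, 0.2077]
tool_rot: [-3.141, -0.002, -0.005]
ft_force: [0.2, 0.7, -0.1]
grip_width: 0.612
grip_force: 30.0
```

Emit:
jog_arm(
  increments=[
    {"tx": 8,"ty": 25,"tz": 0,"wx": 0,"wy": 0,"wz": 0,"gripper": 0.45},
    {"tx": 16,"ty": 57,"tz": 0,"wx": 0,"wy": 0,"wz": 0,"gripper": 0.45},
    {"tx": 24,"ty": 92,"tz": 0,"wx": 0,"wy": 0,"wz": 0,"gripper": 0.45},
    {"tx": 31,"ty": 128,"tz": 0,"wx": 0,"wy": 0,"wz": 0,"gripper": 0.45},
    {"tx": 35,"ty": 165,"tz": 0,"wx": 0,"wy": 0,"wz": 0,"gripper": 0.45},
  ],
)

```text
time: 42.83
position: [0.4437, 0.0018, 0.2038]
tool_rot: [3.141, 0.001, -0.004]
ft_force: [1.4, 0.5, -0.3]
grip_width: 0.612
grip_force: 30.0
```

Emit:
jog_arm(
  increments=[
    {"tx": 0,"ty": 39,"tz": 0,"wx": 0,"wy": 0,"wz": 0,"gripper": 0.45},
    {"tx": 0,"ty": 78,"tz": 0,"wx": 0,"wy": 0,"wz": 0,"gripper": 0.45},
    {"tx": 0,"ty": 117,"tz": 0,"wx": 0,"wy": 0,"wz": 0,"gripper": 0.45},
    {"tx": 0,"ty": 156,"tz": 0,"wx": 0,"wy": 0,"wz": 0,"gripper": 0.45},
    {"tx": 0,"ty": 195,"tz": 0,"wx": 0,"wy": 0,"wz": 0,"gripper": 0.45},
  ],
)

```text
time: 43.25
position: [0.4429, -0.1933, 0.2036]
tool_rot: [-3.141, 0.001, 0.005]
ft_force: [1.6, -0.2, 0.6]
grip_width: 0.611
grip_force: 30.0
```

Emit:
jog_arm(
  increments=[
    {"tx": -5,"ty": 39,"tz": 0,"wx": 0,"wy": 0,"wz": 0,"gripper": 0.45},
    {"tx": -11,"ty": 78,"tz": 0,"wx": 0,"wy": 0,"wz": 0,"gripper": 0.45},
    {"tx": -17,"ty": 117,"tz": 0,"wx": 0,"wy": 0,"wz": 0,"gripper": 0.45},
    {"tx": -24,"ty": 156,"tz": 0,"wx": 0,"wy": 0,"wz": 0,"gripper": 0.45},
    {"tx": -30,"ty": 193,"tz": 0,"wx": 0,"wy": 0,"wz": 0,"gripper": 0.45},
  ],
)

```text
time: 43.67
position: [0.4125, -0.3863, 0.2033]
tool_rot: [-3.14, 0.001, 0.005]
ft_force: [0.9, -0.4, -0.9]
grip_width: 0.607
grip_force: 30.0
```

Emit:
jog_arm(
  increments=[
    {"tx": -9,"ty": 33,"tz": 0,"wx": 0,"wy": 0,"wz": 0,"gripper": 0.45},
    {"tx": -16,"ty": 62,"tz": 0,"wx": 0,"wy": 0,"wz": 0,"gripper": 0.45},
    {"tx": -22,"ty": 85,"tz": 15,"wx": 0,"wy": 0,"wz": 0,"gripper": 0.45},
    {"tx": -23,"ty": 88,"tz": 45,"wx": 0,"wy": 0,"wz": 0,"gripper": 0.45},
    {"tx": -23,"ty": 88,"tz": 75,"wx": 0,"wy": 0,"wz": 0,"gripper": 0.45},
  ],
)

```text
time: 44.08
position: [0.389, -0.4752, 0.1283]
tool_rot: [3.14, -0.007, -0.003]
ft_force: [0.7, -0.3, -1.3]
grip_width: 0.613
grip_force: 30.0
```

```bash
python3 st.py
```

```text
44.0833 tcp [ 389.  -475.2  128.3] yaw -0.0046 tilt [-0. -0. -1.] w 0.613 f 30.0 [ 0.7 -0.3 -1.3] q [ 0.8  0.3  0.1  1.7 -0.   1.2 -0.7]
```

Emit:
jog_arm(
  increments=[
    {"tx": 0,"ty": 0,"tz": 25,"wx": 0,"wy": 0,"wz": 0,"gripper": 0.45},
    {"tx": 0,"ty": 0,"tz": 55,"wx": 0,"wy": 0,"wz": 0,"gripper": 0.45},
    {"tx": 0,"ty": 0,"tz": 82,"wx": 0,"wy": 0,"wz": 0,"gripper": 0.45},
    {"tx": 0,"ty": 0,"tz": 102,"wx": 0,"wy": 0,"wz": 0,"gripper": 0.45},
    {"tx": 0,"ty": 0,"tz": 113,"wx": 0,"wy": 0,"wz": 0,"gripper": 0.45},
  ],
)

```text
time: 44.5
position: [0.3885, -0.4698, 0.0122]
tool_rot: [-3.136, 0.0, 0.01]
ft_force: [-0.2, -0.3, -0.2]
grip_width: 0.609
grip_force: 30.0
```

Emit:
jog_arm(
  increments=[
    {"tx": 0,"ty": 0,"tz": 1,"wx": 0,"wy": 0,"wz": 0,"gripper": 0.45},
    {"tx": 0,"ty": 0,"tz": 3,"wx": 0,"wy": 0,"wz": 0,"gripper": 0.45},
    {"tx": 0,"ty": 0,"tz": 4,"wx": 0,"wy": 0,"wz": 0,"gripper": 0.45},
    {"tx": 0,"ty": 0,"tz": 5,"wx": 0,"wy": 0,"wz": 0,"gripper": 0.45},
    {"tx": 0,"ty": 0,"tz": 5,"wx": 0,"wy": 0,"wz": 0,"gripper": 0.45},
  ],
)

```text
time: 44.92
position: [0.3918, -0.4733, 0.0138]
tool_rot: [3.14, -0.0, 0.002]
ft_force: [0.3, 0.2, -0.4]
grip_width: 0.61
grip_force: 30.0
```

Emit:
jog_arm(
  increments=[
    {"tx": 0,"ty": 0,"tz": 0,"wx": 0,"wy": 0,"wz": 0,"gripper": 0.6},
    {"tx": 0,"ty": 0,"tz": 0,"wx": 0,"wy": 0,"wz": 0,"gripper": 0.65},
    {"tx": 0,"ty": 0,"tz": 0,"wx": 0,"wy": 0,"wz": 0,"gripper": 0.7},
    {"tx": 0,"ty": 0,"tz": 0,"wx": 0,"wy": 0,"wz": 0,"gripper": 0.72},
    {"tx": 0,"ty": 0,"tz": 0,"wx": 0,"wy": 0,"wz": 0,"gripper": 0.72},
  ],
)

```text
time: 45.33
position: [0.3913, -0.4727, 0.0128]
tool_rot: [3.141, -0.0, 0.0]
ft_force: [-0.6, 0.1, -0.4]
grip_width: 0.714
grip_force: 0.0
```

Emit:
jog_arm(
  increments=[
    {"tx": 0,"ty": 0,"tz": 0,"wx": 0,"wy": 0,"wz": 0,"gripper": 0.72},
    {"tx": 0,"ty": 0,"tz": -30,"wx": 0,"wy": 0,"wz": 0,"gripper": 0.72},
    {"tx": 0,"ty": 0,"tz": -65,"wx": 0,"wy": 0,"wz": 0,"gripper": 0.72},
    {"tx": 0,"ty": 0,"tz": -105,"wx": 0,"wy": 0,"wz": 0,"gripper": 0.65},
    {"tx": 0,"ty": 0,"tz": -145,"wx": 0,"wy": 0,"wz": 0,"gripper": 0.6},
  ],
)

```text
time: 45.75
position: [0.3907, -0.4721, 0.1587]
tool_rot: [-3.141, 0.0, 0.002]
ft_force: [0.3, -0.2, 0.3]
grip_width: 0.647
grip_force: 0.0
```

```bash
python3 bl.py
```

```text
45.75 tcp [ 390.7 -472.1  158.7] yaw -0.0003 tilt [-0.  0. -1.] w 0.647 f 0.0 [ 0.3 -0.2  0.3] q [ 0.8  0.3  0.1  1.6 -0.   1.2 -0.7]
boxbrass [403 295  12  24 200] [407.9 307.7] [ 418.1 -355.7   20. ]
boxbrass [430 295  21   7  97] [439.4 297.1] [ 444.7 -430.7   20. ]
boxbrass [491 314   7  11  22] [494.9 319. ] [ 395.9 -561.7   20. ]
boxred [409 286   3  21  63] [410. 296.] [ 444.3 -356.4   45. ]
sbrass [380 281   4   9  28] [381.8 285.1] [ 634.8 -262.9   20. ]
sbrass [398 280  10   8  36] [404.1 282.5] [ 686.2 -280.2   20. ]
sbrass [306 322  32  20 459] [321.4 331.4] [ 423.2 -354.3   20. ]
sbrass [344 334  29  26 560] [358.1 347.5] [ 458.1 -439.7   20. ]
sbrass [325 358  26  18 252] [337.9 365.3] [ 396.3 -467.    20. ]
sred [319 313  22   9  73] [329.2 316.7] [ 445.3 -348.8   45. ]
```

Emit:
jog_arm(
  increments=[
    {"tx": 0,"ty": 0,"tz": -20,"wx": 0,"wy": 0,"wz": -0.105,"gripper": 0.5},
    {"tx": 5,"ty": -2,"tz": -40,"wx": 0,"wy": 0,"wz": -0.21,"gripper": 0.5},
    {"tx": 20,"ty": -6,"tz": -55,"wx": 0,"wy": 0,"wz": -0.315,"gripper": 0.5},
    {"tx": 35,"ty": -10,"tz": -60,"wx": 0,"wy": 0,"wz": -0.42,"gripper": 0.5},
    {"tx": 50,"ty": -13,"tz": -60,"wx": 0,"wy": 0,"wz": -0.525,"gripper": 0.5},
  ],
)

```text
time: 46.27
position: [0.4425, -0.4601, 0.2197]
tool_rot: [3.029, 0.821, 0.003]
ft_force: [-0.2, -0.2, -0.4]
grip_width: 0.501
grip_force: 0.0
```

Emit:
jog_arm(
  increments=[
    {"tx": 12,"ty": 3.4,"tz": 0,"wx": 0,"wy": 0,"wz": -0.105,"gripper": 0.5},
    {"tx": 24,"ty": 6.8,"tz": 0,"wx": 0,"wy": 0,"wz": -0.21,"gripper": 0.5},
    {"tx": 36,"ty": 10.2,"tz": 0,"wx": 0,"wy": 0,"wz": -0.315,"gripper": 0.5},
    {"tx": 48,"ty": 13.6,"tz": 0,"wx": 0,"wy": 0,"wz": -0.42,"gripper": 0.5},
    {"tx": 59.4,"ty": 17,"tz": 0,"wx": 0,"wy": 0,"wz": -0.525,"gripper": 0.5},
  ],
)

```text
time: 46.68
position: [0.5017, -0.4441, 0.2169]
tool_rot: [-2.714, -1.581, 0.0]
ft_force: [0.2, -0.2, 0.1]
grip_width: 0.501
grip_force: 0.0
```

Emit:
jog_arm(
  increments=[
    {"tx": 9,"ty": 9.4,"tz": 0,"wx": 0,"wy": 0,"wz": -0.105,"gripper": 0.5},
    {"tx": 18,"ty": 18.8,"tz": 0,"wx": 0,"wy": 0,"wz": -0.21,"gripper": 0.5},
    {"tx": 27,"ty": 28.2,"tz": 0,"wx": 0,"wy": 0,"wz": -0.315,"gripper": 0.5},
    {"tx": 36,"ty": 37.6,"tz": 0,"wx": 0,"wy": 0,"wz": -0.42,"gripper": 0.5},
    {"tx": 44.4,"ty": 47.2,"tz": 0,"wx": 0,"wy": 0,"wz": -0.521,"gripper": 0.5},
  ],
)

```text
time: 47.1
position: [0.5647, -0.4291, 0.2168]
tool_rot: [-2.215, -2.227, 0.0]
ft_force: [0.4, 0.7, -1.2]
grip_width: 0.502
grip_force: 0.0
```

```bash
python3 - <<'E'
from jaw import *
for p in [(.564,-.38,.12),(.564,-.48,.12),(.564,-.43,.12)]: print(proj(S,p))
shot("p11",(290,190,500,345),(270,240,430,410))
E
```

```text
47.1 tcp [ 564.7 -429.1  216.8] yaw 1.5761 tilt [-0.  0. -1.] w 0.502 f 0.0 [ 0.4  0.7 -1.2] q [ 0.7  0.5 -0.2  1.3  0.1  1.4  0.6]
[386.5 276.2]
[416.5 297.9]
[401.  286.6]
scale 1.9047619047619047
scale 2.5
```

View pics/p11.png

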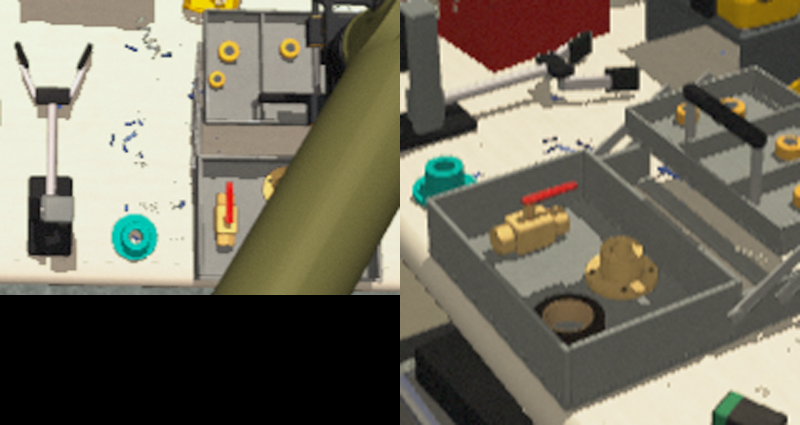

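Emit:
jog_arm(
  increments=[
    {"tx": 0,"ty": 0,"tz": 28,"wx": 0,"wy": 0,"wz": 0,"gripper": 0.5},
    {"tx": 0,"ty": 0,"tz": 58,"wx": 0,"wy": 0,"wz": 0,"gripper": 0.5},
    {"tx": 0,"ty": 0,"tz": 88,"wx": 0,"wy": 0,"wz": 0,"gripper": 0.5},
    {"tx": 0,"ty": 0,"tz": 107,"wx": 0,"wy": 0,"wz": 0,"gripper": 0.5},
    {"tx": 0,"ty": 0,"tz": 112,"wx": 0,"wy": 0,"wz": 0,"gripper": 0.5},
  ],
)

```text
time: 47.62
position: [0.5606, -0.4285, 0.1004]
tool_rot: [-2.22, -2.212, 0.003]
ft_force: [-0.8, 0.4, -0.2]
grip_width: 0.499
grip_force: 0.0
```

Emit:
jog_arm(
  grip_force=25,
  increments=[
    {"tx": 0,"ty": 0,"tz": 0,"wx": 0,"wy": 0,"wz": 0,"gripper": 0.35},
    {"tx": 0,"ty": 0,"tz": 0,"wx": 0,"wy": 0,"wz": 0,"gripper": 0.25},
    {"tx": 0,"ty": 0,"tz": 0,"wx": 0,"wy": 0,"wz": 0,"gripper": 0.15},
    {"tx": 0,"ty": 0,"tz": 0,"wx": 0,"wy": 0,"wz": 0,"gripper": 0.05},
    {"tx": 0,"ty": 0,"tz": 0,"wx": 0,"wy": 0,"wz": 0,"gripper": 0.05},
  ],
)

```text
time: 48.03
position: [0.565, -0.4301, 0.1074]
tool_rot: [2.22, 2.219, 0.0]
ft_force: [0.8, -0.7, -0.2]
grip_width: 0.207
grip_force: 0.0
```

Emit:
jog_arm(
  increments=[
    {"tx": 0,"ty": 0,"tz": 0,"wx": 0,"wy": 0,"wz": 0,"gripper": 0.05},
    {"tx": 0,"ty": 0,"tz": 0,"wx": 0,"wy": 0,"wz": 0,"gripper": 0.05},
    {"tx": 0,"ty": 0,"tz": 0,"wx": 0,"wy": 0,"wz": 0,"gripper": 0.05},
    {"tx": 0,"ty": 0,"tz": 0,"wx": 0,"wy": 0,"wz": 0,"gripper": 0.05},
    {"tx": 0,"ty": 0,"tz": 0,"wx": 0,"wy": 0,"wz": 0,"gripper": 0.05},
  ],
)

```text
time: 48.45
position: [0.5643, -0.4299, 0.1068]
tool_rot: [2.221, 2.221, -0.001]
ft_force: [-1.6, 1.1, 5.4]
grip_width: 0.137
grip_force: 25.0
```

```bash
python3 st.py
```

```text
48.45 tcp [ 564.3 -429.9  106.8] yaw 1.5707 tilt [ 0. -0. -1.] w 0.137 f 25.0 [-1.6  1.1  5.4] q [ 0.7  0.5 -0.2  1.4  0.1  1.2  0.6]
```

Emit:
jog_arm(
  increments=[
    {"tx": 0,"ty": -4.7,"tz": -7.4,"wx": 0,"wy": 0,"wz": 0,"gripper": 0.05},
    {"tx": 0,"ty": -10,"tz": -14.4,"wx": 0,"wy": 0,"wz": 0,"gripper": 0.05},
    {"tx": 0,"ty": -15.9,"tz": -21,"wx": 0,"wy": 0,"wz": 0,"gripper": 0.05},
    {"tx": 0,"ty": -22.3,"tz": -27,"wx": 0,"wy": 0,"wz": 0,"gripper": 0.05},
    {"tx": 0,"ty": -29.2,"tz": -32.4,"wx": 0,"wy": 0,"wz": 0,"gripper": 0.05},
  ],
)

```text
time: 48.87
position: [0.5368, -0.43, 0.1381]
tool_rot: [2.218, 2.219, 0.002]
ft_force: [5.1, -2.3, -3.4]
grip_width: 0.135
grip_force: 25.0
```

Emit:
jog_arm(
  increments=[
    {"tx": 0,"ty": -7.3,"tz": -4.9,"wx": 0,"wy": 0,"wz": 0,"gripper": 0.05},
    {"tx": 0,"ty": -15,"tz": -9.1,"wx": 0,"wy": 0,"wz": 0,"gripper": 0.05},
    {"tx": 0,"ty": -23.1,"tz": -12.7,"wx": 0,"wy": 0,"wz": 0,"gripper": 0.05},
    {"tx": 0,"ty": -31.4,"tz": -15.6,"wx": 0,"wy": 0,"wz": 0,"gripper": 0.05},
    {"tx": 0,"ty": -39.9,"tz": -17.8,"wx": 0,"wy": 0,"wz": 0,"gripper": 0.05},
  ],
)

```text
time: 49.28
position: [0.497, -0.4303, 0.1567]
tool_rot: [2.217, 2.218, 0.002]
ft_force: [4.9, -3.0, -0.1]
grip_width: 0.137
grip_force: 25.0
```

Emit:
jog_arm(
  increments=[
    {"tx": 0,"ty": -8.7,"tz": -1.5,"wx": 0,"wy": 0,"wz": 0,"gripper": 0.05},
    {"tx": 0,"ty": -17.4,"tz": -2.2,"wx": 0,"wy": 0,"wz": 0,"gripper": 0.05},
    {"tx": 0,"ty": -26.2,"tz": -2.2,"wx": 0,"wy": 0,"wz": 0,"gripper": 0.05},
    {"tx": 0,"ty": -35,"tz": -1.5,"wx": 0,"wy": 0,"wz": 0,"gripper": 0.05},
    {"tx": 0,"ty": -43.6,"tz": 0,"wx": 0,"wy": 0,"wz": 0,"gripper": 0.05},
  ],
)

```text
time: 49.7
position: [0.4512, -0.4306, 0.157]
tool_rot: [2.22, 2.219, -0.001]
ft_force: [2.2, -3.5, 5.3]
grip_width: 0.136
grip_force: 25.0
```

Emit:
jog_arm(
  increments=[
    {"tx": 0,"ty": -8.6,"tz": 2.2,"wx": 0,"wy": 0,"wz": 0,"gripper": 0.05},
    {"tx": 0,"ty": -16.9,"tz": 5.1,"wx": 0,"wy": 0,"wz": 0,"gripper": 0.05},
    {"tx": 0,"ty": -24.9,"tz": 8.6,"wx": 0,"wy": 0,"wz": 0,"gripper": 0.05},
    {"tx": 0,"ty": -32.6,"tz": 12.9,"wx": 0,"wy": 0,"wz": 0,"gripper": 0.05},
    {"tx": 0,"ty": -39.9,"tz": 17.7,"wx": 0,"wy": 0,"wz": 0,"gripper": 0.05},
  ],
)

```text
time: 50.12
position: [0.4096, -0.4308, 0.1378]
tool_rot: [2.223, 2.22, -0.003]
ft_force: [-0.2, -6.7, 3.0]
grip_width: 0.135
grip_force: 25.0
```

Emit:
jog_arm(
  increments=[
    {"tx": 0,"ty": -6.9,"tz": 5.5,"wx": 0,"wy": 0,"wz": 0,"gripper": 0.05},
    {"tx": 0,"ty": -13.3,"tz": 11.5,"wx": 0,"wy": 0,"wz": 0,"gripper": 0.05},
    {"tx": 0,"ty": -19.2,"tz": 18,"wx": 0,"wy": 0,"wz": 0,"gripper": 0.05},
    {"tx": 0,"ty": -24.5,"tz": 25,"wx": 0,"wy": 0,"wz": 0,"gripper": 0.05},
    {"tx": 0,"ty": -28.5,"tz": 31.5,"wx": 0,"wy": 0,"wz": 0,"gripper": 0.05},
  ],
)

```text
time: 50.53
position: [0.3821, -0.4311, 0.1058]
tool_rot: [2.221, 2.218, -0.002]
ft_force: [4.6, -3.1, 31.7]
grip_width: 0.136
grip_force: 25.0
```

```bash
python3 st.py
```

```text
50.5333 tcp [ 382.1 -431.1  105.8] yaw 1.5694 tilt [ 0. -0. -1.] w 0.136 f 25.0 [ 4.6 -3.1 31.7] q [ 0.9  0.2 -0.1  1.8  0.   1.1  0.8]
```

Emit:
jog_arm(
  increments=[
    {"tx": 0,"ty": 0,"tz": -1.5,"wx": 0,"wy": 0,"wz": 0,"gripper": 0.05},
    {"tx": 0,"ty": 0,"tz": -1.5,"wx": 0,"wy": 0,"wz": 0,"gripper": 0.2},
    {"tx": 0,"ty": 0,"tz": -1.5,"wx": 0,"wy": 0,"wz": 0,"gripper": 0.4},
    {"tx": 0,"ty": 0,"tz": -1.5,"wx": 0,"wy": 0,"wz": 0,"gripper": 0.5},
    {"tx": 0,"ty": 0,"tz": -1.5,"wx": 0,"wy": 0,"wz": 0,"gripper": 0.5},
  ],
)

```text
time: 50.95
position: [0.3825, -0.4279, 0.1069]
tool_rot: [-2.219, -2.22, -0.001]
ft_force: [-0.1, 0.2, 0.6]
grip_width: 0.341
grip_force: 0.0
```

Emit:
jog_arm(
  increments=[
    {"tx": 0,"ty": 0,"tz": 0,"wx": 0,"wy": 0,"wz": 0,"gripper": 0.5},
    {"tx": 0,"ty": 0,"tz": -15,"wx": 0,"wy": 0,"wz": 0,"gripper": 0.5},
    {"tx": 0,"ty": 0,"tz": -50,"wx": 0,"wy": 0,"wz": 0,"gripper": 0.5},
    {"tx": 0,"ty": 0,"tz": -90,"wx": 0,"wy": 0,"wz": 0,"gripper": 0.5},
    {"tx": 0,"ty": 0,"tz": -125,"wx": 0,"wy": 0,"wz": 0,"gripper": 0.5},
  ],
)

```text
time: 51.37
position: [0.3829, -0.4289, 0.2346]
tool_rot: [-2.22, -2.221, -0.0]
ft_force: [0.8, -1.3, 0.1]
grip_width: 0.499
grip_force: 0.0
```

Emit:
jog_arm(
  increments=[
    {"tx": 0,"ty": 0,"tz": -20,"wx": 0,"wy": 0,"wz": 0,"gripper": 0.5},
    {"tx": 0,"ty": 0,"tz": -35,"wx": 0,"wy": 0,"wz": 0,"gripper": 0.5},
    {"tx": 0,"ty": 0,"tz": -35,"wx": 0,"wy": 0,"wz": 0,"gripper": 0.5},
    {"tx": 0,"ty": 0,"tz": -35,"wx": 0,"wy": 0,"wz": 0,"gripper": 0.5},
    {"tx": 0,"ty": 0,"tz": -35,"wx": 0,"wy": 0,"wz": 0,"gripper": 0.5},
  ],
)

```text
time: 51.78
position: [0.3826, -0.4288, 0.2664]
tool_rot: [-2.219, -2.22, -0.0]
ft_force: [0.0, 0.2, 0.0]
grip_width: 0.502
grip_force: 0.0
```

```bash
python3 - <<'E'
from bl import *
print(bl(S,(290,285,360,345),lambda h,c:h[...,2]<60),[proj(S,(.381,-.4295,z)).round(1) for z in(.12,.13,.14)],proj(S,(.39,-.4295,.134)))
h0=cv2.imread("pics/side0.png");print([ (n,np.abs(S["color"][a:b,c:d].astype(int)-h0[a:b,c:d]).mean().round(1)) for n,a,b,c,d in(("tray",335,400,340,430),("meter",213,252,377,427),("oil",203,240,357,372))])
E
```

```text
51.7833 tcp [ 382.6 -428.8  266.4] yaw 1.5709 tilt [-0.  0. -1.] w 0.502 f 0.0 [0.  0.2 0. ] q [ 0.9  0.1 -0.1  1.6  0.   1.4  0.8]
boxbrass [405 295  12   6  51] [410.5 297.4] [ 442.5 -361.9   20. ]
boxbrass [439 295  10   4  30] [443.2 296.2] [ 447.  -439.8   20. ]
boxbrass [460 297  10  12  27] [466.8 303.5] [ 431.  -495.7   20. ]
boxbrass [400 306  10   9  60] [404.1 310. ] [ 412.5 -346.7   20. ]
boxbrass [491 313   7   9  28] [494.4 316.5] [ 401.7 -560.7   20. ]
boxbrass [484 320  14  11  38] [489.4 325.5] [ 380.4 -548.3   20. ]
sbrass [324 302  12  12 118] [329.4 307.8] [ 481.6 -284.7   20. ]
sbrass [345 319  13  12 114] [351.  324.8] [ 487.4 -365.5   20. ]
sbrass [371 340  15   9  71] [376.6 343.5] [ 496.3 -447.5   20. ]
sbrass [348 342  12  13 116] [353.6 347.9] [ 449.9 -436.2   20. ]
sbrass [327 365   7   8  16] [329.3 368.4] [ 378.  -466.7   20. ]
[(array([290, 285,  11,  10,  76], dtype=int32), array([294. , 288.8])), (array([305, 299,  30,  29, 284], dtype=int32), array([319.5, 312.8]))] [array([319.6, 312.9]), array([319.5, 308.2]), array([319.3, 303.6])] [323.7 305. ]
[('tray', np.float64(1.5)), ('meter', np.float64(1.6)), ('oil', np.float64(1.5))]
```

Handle is exactly at its shut place (319.5, 312.8 px); tray, meter and oil match the start picture. Handing in.

```bash
python3 -c "
from bench import ctrl; print(ctrl.close_job())"
```

```text
the job is handed in; nothing more can be done
None
```

I handed the job in at about 52 s of robot time: the lost valve, the flange and the tape roll are in the kit box with the tray fully shut, and the reacher stands upright clear of the stand (there was no spare valve, and the verdict was not shown to me).

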